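# Load busbars into their support combs and fit the keeper strips

## Task

Build up the busbar set on the grey support frame: lay every copper busbar that is there across both white combs, down in the pair of slots marked with the colour of its sleeve and centred end to end. Then lower the two grey keeper strips over the pins, one on each comb, until they rest flush on the comb ends. Leave the solder reel and the mug where they are.

Things in the scene. Friction and masses are not known exactly. Their poses are not given: they have to be found in the camera images.
- frame: Fixed support frame; origin at the middle of its underside, on the worktop; busbars lie along its x, its combs run along y. Grey base plate 164 (x) x 234 (y) x 6 mm. Two white combs, 14 mm thick, at x = -42 mm (near) and +42 mm (far), 70 mm clear between them. Each has five slots, at y = +76 red, +38 yellow, 0 blue, -38 green, -76 mm black, marked by chips of that colour.
- slot_red (a point): Where the centre of the red busbar belongs: midway between the combs, over the line of the red slots, 34 mm above the worktop; axes as the frame's. The slots' floors are 28 mm above the worktop and 16 mm wide; the walls stand upright for 5 mm (up to the post tops at the outer sides of the end slots), then the teeth taper at 45 degrees to ridges about 43 mm above the worktop, so a bar let go just above slides in.
- slot_yellow (a point): Where the centre of the yellow busbar belongs: midway between the combs, over the line of the yellow slots, 34 mm above the worktop; axes as the frame's. The slots' floors are 28 mm above the worktop and 16 mm wide; the walls stand upright for 5 mm (up to the post tops at the outer sides of the end slots), then the teeth taper at 45 degrees to ridges about 43 mm above the worktop, so a bar let go just above slides in.
- slot_blue (a point): Where the centre of the blue busbar belongs: midway between the combs, over the line of the blue slots, 34 mm above the worktop; axes as the frame's. The slots' floors are 28 mm above the worktop and 16 mm wide; the walls stand upright for 5 mm (up to the post tops at the outer sides of the end slots), then the teeth taper at 45 degrees to ridges about 43 mm above the worktop, so a bar let go just above slides in.
- slot_green (a point): Where the centre of the green busbar belongs: midway between the combs, over the line of the green slots, 34 mm above the worktop; axes as the frame's. The slots' floors are 28 mm above the worktop and 16 mm wide; the walls stand upright for 5 mm (up to the post tops at the outer sides of the end slots), then the teeth taper at 45 degrees to ridges about 43 mm above the worktop, so a bar let go just above slides in.
- slot_black (a point): Where the centre of the black busbar belongs: midway between the combs, over the line of the black slots, 34 mm above the worktop; axes as the frame's. The slots' floors are 28 mm above the worktop and 16 mm wide; the walls stand upright for 5 mm (up to the post tops at the outer sides of the end slots), then the teeth taper at 45 degrees to ridges about 43 mm above the worktop, so a bar let go just above slides in.
- seat_near (a point): Where the centre of a keeper's grip comes when it lies flush on the near comb, 62 mm above the worktop; axes as the frame's. The comb ends (y = +-96 mm) are flat posts, tops 44 mm above the worktop, each with an upright steel pin 8 mm thick and 16 mm high (tip at 60 mm, tapered over the last 6 mm).
- seat_far (a point): The same for the far comb.
- bar_red_center (a point): Centre of the busbar with the red sleeve: a square copper bar 130 x 12 x 12 mm (about 0.16 kg), its x axis along its length; the sleeve covers the middle 44 mm and is 12.6 mm thick. Any of its four sides may be up and either end may lead. It may be absent. Grip it across the sleeve.
- bar_yellow_center (a point): Centre of the busbar with the yellow sleeve: a square copper bar 130 x 12 x 12 mm (about 0.16 kg), its x axis along its length; the sleeve covers the middle 44 mm and is 12.6 mm thick. Any of its four sides may be up and either end may lead. It may be absent. Grip it across the sleeve.
- bar_blue_center (a point): Centre of the busbar with the blue sleeve: a square copper bar 130 x 12 x 12 mm (about 0.16 kg), its x axis along its length; the sleeve covers the middle 44 mm and is 12.6 mm thick. Any of its four sides may be up and either end may lead. It may be absent. Grip it across the sleeve.
- bar_green_center (a point): Centre of the busbar with the green sleeve: a square copper bar 130 x 12 x 12 mm (about 0.16 kg), its x axis along its length; the sleeve covers the middle 44 mm and is 12.6 mm thick. Any of its four sides may be up and either end may lead. It may be absent. Grip it across the sleeve.
- bar_black_center (a point): Centre of the busbar with the black sleeve: a square copper bar 130 x 12 x 12 mm (about 0.16 kg), its x axis along its length; the sleeve covers the middle 44 mm and is 12.6 mm thick. Any of its four sides may be up and either end may lead. It may be absent. Grip it across the sleeve.
- keeper_a_grip (a point): Centre of the orange grip of a keeper strip. Strip 24 (x) x 216 (y) x 8 mm of grey plastic (about 0.12 kg), with two 12 mm through holes at y = +-96 mm; on the middle of its top the grip, 14 (x) x 36 (y) x 20 mm high. This point is 18 mm above the strip's underside. The two keepers are alike, either may go on either comb and either way round.
- keeper_b_grip (a point): Centre of the orange grip of a keeper strip. Strip 24 (x) x 216 (y) x 8 mm of grey plastic (about 0.12 kg), with two 12 mm through holes at y = +-96 mm; on the middle of its top the grip, 14 (x) x 36 (y) x 20 mm high. This point is 18 mm above the strip's underside. The two keepers are alike, either may go on either comb and either way round.
- reel: Small blue solder reel, 56 mm across and 37 mm high, loose, to be left alone; origin at its underside.
- cup: White mug 78 x 116 x 101 mm, loose, to be left alone; origin at its underside.

How it is judged:
On the way, in this order (a step that is already met when the one before it is completed fails the run):
1. every busbar present lies in both slots of its colour (x of bar_red_center in the frame of slot_red between -0.012 and 0.012 m and y of bar_red_center in the frame of slot_red between -0.005 and 0.005 m and z of bar_red_center in the frame of slot_red between -0.0025 and 0.0025 m and angle between the x axis of bar_red_center and the x axis of slot_red, either way round below 0.07 rad and linear speed of each of bar_red, bar_yellow, bar_blue, bar_green, bar_black below 0.02 m/s and x of bar_yellow_center in the frame of slot_yellow between -0.012 and 0.012 m and y of bar_yellow_center in the frame of slot_yellow between -0.005 and 0.005 m and z of bar_yellow_center in the frame of slot_yellow between -0.0025 and 0.0025 m and angle between the x axis of bar_yellow_center and the x axis of slot_yellow, either way round below 0.07 rad and x of bar_blue_center in the frame of slot_blue between -0.012 and 0.012 m and y of bar_blue_center in the frame of slot_blue between -0.005 and 0.005 m and z of bar_blue_center in the frame of slot_blue between -0.0025 and 0.0025 m and angle between the x axis of bar_blue_center and the x axis of slot_blue, either way round below 0.07 rad and x of bar_green_center in the frame of slot_green between -0.012 and 0.012 m and y of bar_green_center in the frame of slot_green between -0.005 and 0.005 m and z of bar_green_center in the frame of slot_green between -0.0025 and 0.0025 m and angle between the x axis of bar_green_center and the x axis of slot_green, either way round below 0.07 rad and x of bar_black_center in the frame of slot_black between -0.012 and 0.012 m and y of bar_black_center in the frame of slot_black between -0.005 and 0.005 m and z of bar_black_center in the frame of slot_black between -0.0025 and 0.0025 m and angle between the x axis of bar_black_center and the x axis of slot_black, either way round below 0.07 rad), for 0.2 s.
2. both keeper strips rest flush over the pins (((horizontal distance between keeper_a_grip and seat_near below 0.006 m and z of keeper_a_grip in the frame of seat_near between -0.002 and 0.002 m and angle between the y axis of keeper_a_grip and the y axis of seat_near, either way round below 0.06 rad) or (horizontal distance between keeper_a_grip and seat_far below 0.006 m and z of keeper_a_grip in the frame of seat_far between -0.002 and 0.002 m and angle between the y axis of keeper_a_grip and the y axis of seat_far, either way round below 0.06 rad)) and angle between each of keeper_a_grip, keeper_b_grip's own z axis and vertical below 0.04 rad and linear speed of each of keeper_a, keeper_b below 0.02 m/s and ((horizontal distance between keeper_b_grip and seat_near below 0.006 m and z of keeper_b_grip in the frame of seat_near between -0.002 and 0.002 m and angle between the y axis of keeper_b_grip and the y axis of seat_near, either way round below 0.06 rad) or (horizontal distance between keeper_b_grip and seat_far below 0.006 m and z of keeper_b_grip in the frame of seat_far between -0.002 and 0.002 m and angle between the y axis of keeper_b_grip and the y axis of seat_far, either way round below 0.06 rad))), for 0.2 s.
At the end, for the whole second after the job is handed in: Each busbar present rests in both slots of its colour: within 12 mm lengthwise, 5 mm sideways, 2.5 mm in height, 0.07 rad of its slot point. Each comb has one keeper over its pins: within 6 mm sideways and 2 mm in height of the seat point, 0.06 rad in line, 0.04 rad level. All at rest (all of step 1 and all of step 2); the robot touches nothing.
It fails at once if the solder reel is pushed away (distance of reel from where it was at the start of the episode above 0.03 m).
It fails at once if the mug is pushed away (distance of cup from where it was at the start of the episode above 0.03 m).
It fails at once if the mug is tipped over (angle between cup's own z axis and vertical above 0.5 rad).
Of bar_red, bar_yellow, bar_blue, bar_green, bar_black only 3 to 5 are there at a start; the rules pass over those that are not, and their reading is None.
At some moment in a run one of bar_red, bar_yellow, bar_blue, bar_green, bar_black, keeper_a, keeper_b may be knocked a few centimetres aside while the robot is not near it.
Once in a run the grip may slacken for a moment while it holds something.
It also fails if it takes over 210 s, if anything falls off the work surface, if the arm or the gripper's body presses on something with over 40 N, if the wrist force passes 120 N, or if a joint passes its speed limit or range.

## Robot

A 6-joint arm with a two-finger parallel gripper is mounted at the origin on a cart in front of the work surface, level with it; the furniture and walls round the work are solid. World frame = base frame: x ahead of the robot, y to its left, z up, the work surface at z = 0. Lengths are in m, angles in rad, forces in N, time in s.
With the tool pointing down it reaches from about 0.3 to 0.775 m from the base axis. Payload 14.6 kg.
Tool frame: the origin (TCP) lies at the very end of the fingers, on their centre line; the grasp point (between the pads) lies 19 mm behind it (bot.pinch_z is the distance from the TCP to the grasp point, in m); x points along the fingers, y is the direction in which the jaws open and shut, and the axes are right-handed (so a half turn about x gives the same grasp; the last joint's range is limited). The gripper opens to 94 mm and grips with 3 to 60 N. Pads are 16 mm wide; open, the fingers measure 119 mm over their backs; the gripper's body (75 mm by 177 mm) begins 78 mm behind the grasp point.
Start: joints at [-1.179, 0.3, 1.521, -0, 1.321, -0.067], TCP at [0.244, -0.493, 0.205] pointing down, gripper open.
Joint ranges: [-3.03, 3.03], [-0.79, 2.21], [0.23, 2.52], [-1.04, 4.18], [0, 3.07], [-2.55, 2.55]. Speed limits (rad/s): [2.22, 2.22, 2.57, 3.14, 3.14, 3.14].

## Interface

Orientations are given as a 3x3 rotation matrix whose columns are the frame's x, y, z axes.
In Python, from bench import sensors, viewer, bot gives the robot as it stands.
- The arm moves only by the tool jog_arm, never from a script. Its argument "targets" is a list of rows, each an object of numbers: "dx", "dy", "dz": the shift along the tool's x, y, z in cm; "ax", "ay", "az": the turn, a rotation vector about the tool's x, y, z in rad; "claw": the opening, from 0 (shut) to 1 (fully open). A call has 1 to 20 rows; each row is the pose to reach, as a shift and turn from the pose commanded when the call began, along the tool's axes at that moment; what a row does not reach only later rows make up. A row lasts 1/10 s, in which the tool goes at most 50 mm and 8.59 degrees, less where a joint would pass 70% of its speed; a pose out of reach is approached as far as the arm can. A call with a gripper value outside its range is refused whole. The fingers move at their own pace and stop on an object; "newtons" is the grip in N (left out, the last holds). Time passes only in rows, so rows that repeat a pose let the fingers close. It gives the time, the measured TCP pose, the force and the opening at its end, in the units of the state.
- sensors.get_state(): the state, without advancing time (a new reading comes with each control period).
- viewer.read_camera(name): name is "scene" or "top"; returns a dict with "image" (400x640x3 uint8, blue, green, red), "range_z" (400x640 float32, m along the optical axis (not along the pixel's ray), 0 where there is no reading), "K" (3x3 intrinsics, pixels), "distortion" ([k1, k2, p1, p2, k3] as OpenCV has them; the pictures are not rectified), "R" (3x3) and "t" (3): a world point X has camera coordinates R X + t. Camera axes: x right, y down, z forward; pixel columns grow to the right and rows downward; lengths in m; the calibration is good to about 2 mm. A picture is of the moment at which its call begins.
- bot.close_job(): hands the job in, once; it reports no verdict.
The state is a dict: "time": time; "joint_pos": joint angles; "dq": joint speeds; "joint_torque": joint torques, N m; "position": TCP position; "tcp_rot": TCP orientation; "force": force on the tool from outside, world axes, zero at the start; "torque": the same for the moment, N m; "finger_gap": finger opening in m.
Only numpy, scipy, OpenCV 4.12 (cv2) and the standard library are available. Lean on these libraries where they do the work, as an engineer would, in place of code of your own. Each camera call takes 0.05 s, during which the arm holds its last target.

## Working session

There is one attempt and no reset: what is moved stays moved. The work goes in short steps, Python scripts to look and compute and a tool call to move; the robot and the scene stay as the last step left them, time stands still between calls to the robot, and variables do not carry over. Pictures are saved under pics/ and viewed, and the job is handed in when it is done.

Besides the shell and the picture viewer there is one more tool, called after "Emit:" by a JSON object that holds its "fn" and its "kwargs". jog_arm: Moves the arm, as the interface text tells. Its arguments: {"type":"object","properties":{"targets":{"type":"array","items":{"type":"object","properties":{"dx":{"type":"number"},"dy":{"type":"number"},"dz":{"type":"number"},"ax":{"type":"number"},"ay":{"type":"number"},"az":{"type":"number"},"claw":{"type":"number"}}}},"newtons":{"type":"number"}},"required":["targets"]}

```bash
ls -la; mkdir -p pics; python3 - <<'E'
from bench import sensors, viewer, bot
import cv2,numpy as np
s=sensors.get_state(); print(s)
for n in("scene","top"):
    c=viewer.read_camera(n); cv2.imwrite(f"pics/{n}0.png",c["image"]); print(n,c["K"],c["distortion"],c["R"],c["t"], (c["range_z"]>0).mean())
E
```

```text
total 12
drwxr-xr-x  3 agent agent 4096 Dec  7 14:38 .
drwxr-xr-x 23 root  root  4096 Dec  7 14:38 ..
drwxr-xr-x  2 agent agent 4096 Dec  7 14:38 pics
{'time': 0.0, 'joint_pos': array([-1.17859590e+00,  3.00424173e-01,  1.52159625e+00, -1.23562435e-06,
        1.32068313e+00, -6.66072125e-02]), 'dq': array([ 0.0008582 , -0.00030982,  0.00037074, -0.00215286, -0.00104006,
        0.00080094]), 'joint_torque': array([-2.34401843e-03, -5.31807911e+01, -3.52739060e+01,  7.07944552e-02,
        2.43287394e-02, -1.14929412e-04]), 'position': array([ 0.24347595, -0.49287813,  0.20490565]), 'tcp_rot': array([[-4.25715125e-04,  4.42879414e-01, -8.96581086e-01],
       [ 1.02608640e-03, -8.96580502e-01, -4.42879612e-01],
       [-9.99999383e-01, -1.10851021e-03, -7.27446624e-05]]), 'force': array([ 0.51535953,  0.45439908, -0.03346465]), 'torque': array([-0.04691026, -0.02678619, -0.00868416]), 'finger_gap': 0.09383443749986986}
scene [[476.07285319   0.         308.63885717]
 [  0.         476.07285319 201.81149496]
 [  0.           0.           1.        ]] [-0.10720506  0.          0.          0.          0.        ] [[ 0.44798894 -0.89402612  0.0048184 ]
 [-0.68875114 -0.34855359 -0.63571398]
 [ 0.57002437  0.28147415 -0.77190966]] [-0.25440016  0.4586505   1.05335887] 0.99591796875
top [[406.75611039   0.         324.67797996]
 [  0.         406.75611039 200.5371545 ]
 [  0.           0.           1.        ]] [0.00754292 0.         0.         0.         0.        ] [[ 0.00303597 -0.99988615  0.01478078]
 [-0.99782911 -0.00400144 -0.0657348 ]
 [ 0.06578646 -0.01454912 -0.99772765]] [0.01958252 0.59361838 1.26449697] 0.99605859375
```

View pics/scene0.png

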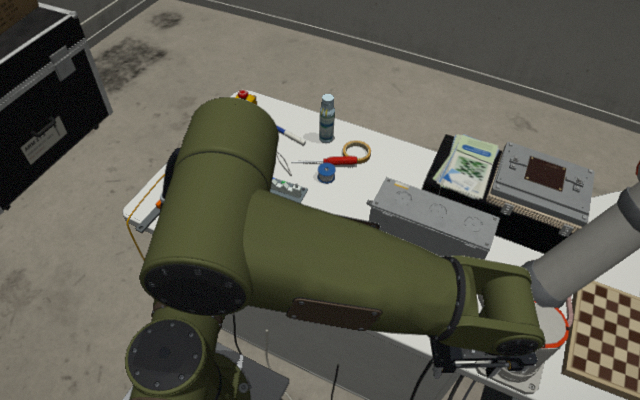

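View pics/top0.png

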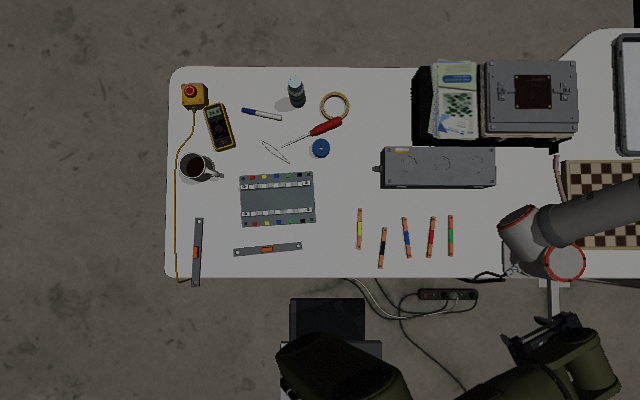

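```bash
cat > h.py <<'E'
from bench import sensors, viewer, bot
import cv2,numpy as np
def cam(n="top"): return viewer.read_camera(n)
def ray(c,uv):
    p=cv2.undistortPoints(np.array(uv,float).reshape(-1,1,2),c["K"],np.array(c["distortion"]))[:,0]
    d=np.c_[p,np.ones(len(p))]@c["R"]; o=-c["R"].T@c["t"]; return o,d
def plane(c,uv,z):
    o,d=ray(c,uv); s=(z-o[2])/d[:,2]; return o+s[:,None]*d
def depthpt(c,uv):
    o,d=ray(c,uv); uv=np.round(np.array(uv)).astype(int).reshape(-1,2)
    return o+c["range_z"][uv[:,1],uv[:,0]][:,None]*d
def proj(c,X):
    r=cv2.Rodrigues(c["R"])[0]; return cv2.projectPoints(np.array(X,float).reshape(-1,1,3),r,c["t"],c["K"],np.array(c["distortion"]))[0][:,0]
E
python3 - <<'E'
from h import *
im=cv2.imread("pics/top0.png")
cv2.imwrite("pics/z1.png",cv2.resize(im[150:290,160:320],None,fx=5,fy=4.2,interpolation=cv2.INTER_CUBIC)[:600])
cv2.imwrite("pics/z2.png",cv2.resize(im[195:280,330:470],None,fx=5.5,fy=5.5,interpolation=cv2.INTER_CUBIC))
E
```

```text
(no output)
```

View pics/z1.png

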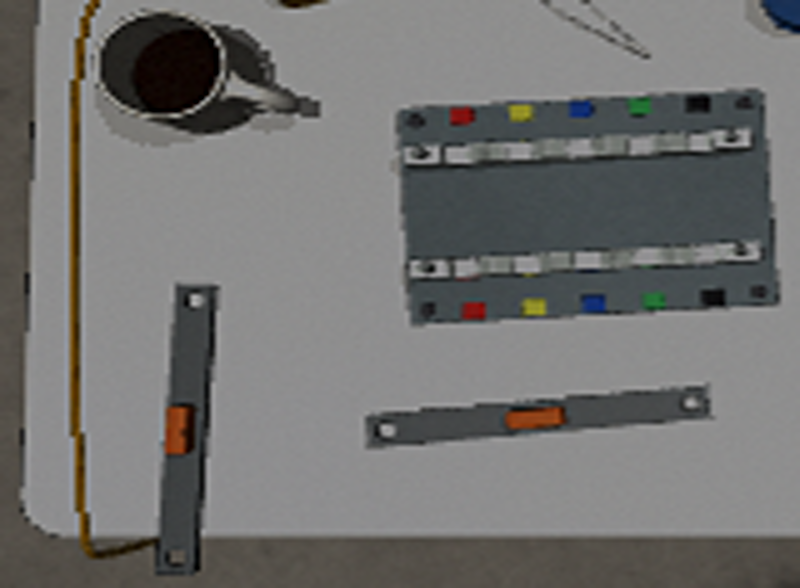

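View pics/z2.png

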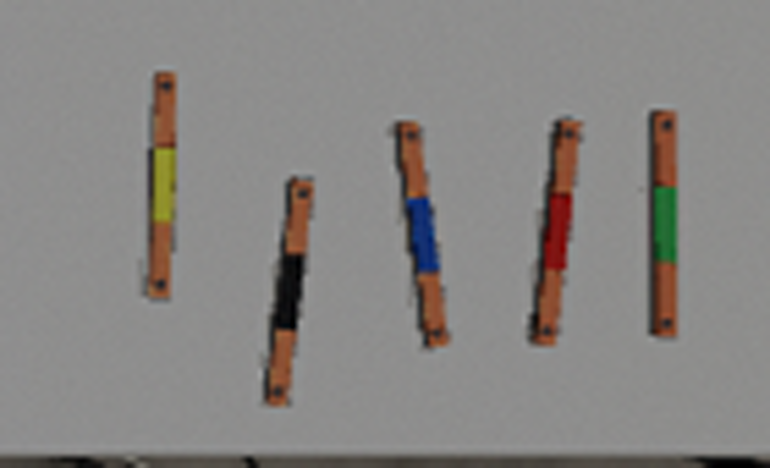

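```bash
cat > m.py <<'E'
from h import *
def masks(im):
    h=cv2.cvtColor(im,cv2.COLOR_BGR2HSV); H,S,V=cv2.split(h)
    sat=(S>110)
    return dict(red=sat&((H<5)|(H>172)),orange=sat&(H>=5)&(H<16)&(V>60),yellow=sat&(H>=23)&(H<35),blue=sat&(H>=105)&(H<125),green=sat&(H>=50)&(H<80),black=(V<45)&(S<140))
def measure(c,verbose=True,holes=True):
    im=c["image"]; m=masks(im); out={}
    roi=np.zeros(im.shape[:2],bool)
    # world roi: use table mask by plane coords
    vv,uu=np.mgrid[0:400,0:640]
    P=plane(c,np.c_[uu.ravel(),vv.ravel()],0.006).reshape(400,640,3)
    c["P"]=P
    # bars
    barsat=(m["orange"]|m["red"]|m["yellow"]|m["blue"]|m["green"]|m["black"])
    for n in("red","yellow","blue","green","black"):
        k,l,st,ce=cv2.connectedComponentsWithStats(m[n].astype(np.uint8))
        out[n]=[(st[i,4],ce[i].round(1),plane(c,ce[i],0.006)[0].round(4)) for i in range(1,k) if st[i,4]>=8]
    return m,out
E
python3 - <<'E'
from m import *
c=cam()
m,o=measure(c)
for k in o:
    print(k)
    for a in o[k]:
        if 0.2<a[2][0]<0.75 and -.5<a[2][1]<.5: print("  ",a)
o=m["orange"].astype(np.uint8); k,l,st,ce=cv2.connectedComponentsWithStats(o)
for i in range(1,k):
    if st[i,4]>15: print(st[i],ce[i],plane(c,ce[i],0.012)[0])
E
```

```text
red
   (np.int32(36), array([200.5, 163. ]), array([0.7128, 0.4182, 0.006 ]))
   (np.int32(12), array([196.3, 174.4]), array([0.6762, 0.4306, 0.006 ]))
   (np.int32(20), array([252. , 177.3]), array([0.6678, 0.2539, 0.006 ]))
   (np.int32(19), array([254.1, 223.6]), array([0.5204, 0.2449, 0.006 ]))
   (np.int32(57), array([431. , 236.5]), array([ 0.4812, -0.317 ,  0.006 ]))
   (np.int32(15), array([425., 295.]), array([ 0.2975, -0.2955,  0.006 ]))
yellow
   (np.int32(17), array([263.6, 176.5]), array([0.6705, 0.2167, 0.006 ]))
   (np.int32(18), array([266.2, 222.6]), array([0.5235, 0.2066, 0.006 ]))
   (np.int32(50), array([359.4, 227.8]), array([ 0.5081, -0.0893,  0.006 ]))
blue
   (np.int32(18), array([275.8, 175.5]), array([0.674, 0.178, 0.006]))
   (np.int32(20), array([278.2, 221.7]), array([0.5265, 0.1688, 0.006 ]))
   (np.int32(53), array([406.5, 237.1]), array([ 0.4791, -0.2389,  0.006 ]))
green
   (np.int32(16), array([287.6, 175. ]), array([0.6758, 0.1402, 0.006 ]))
   (np.int32(16), array([290.5, 221.5]), array([0.5273, 0.1298, 0.006 ]))
   (np.int32(53), array([450.5, 235
[... 1717 characters left out ...]
6  0.012     ]
[382 228   5  13  45] [383.82222222 234.17777778] [ 0.48813043 -0.16588067  0.012     ]
[357 236   4  13  47] [358.59574468 242.14893617] [ 0.4628175  -0.08591682  0.012     ]
[449 243   4  13  51] [450.49019608 248.92156863] [ 0.44232027 -0.37672047  0.012     ]
[406 245   5  13  44] [408.27272727 250.79545455] [ 0.43607518 -0.2428648   0.012     ]
[427 244   5  14  46] [429.36956522 250.2826087 ] [ 0.43786041 -0.3096942   0.012     ]
[193 247   5  11  46] [194.60869565 251.80434783] [0.43153538 0.42836406 0.012     ]
[261 247  12   5  50] [266.54 249.24] [0.43992826 0.2038079  0.012     ]
[379 255   5  14  47] [380.65957447 261.12765957] [ 0.40351895 -0.15532676  0.012     ]
```

```bash
cat >> m.py <<'E'
COL=("red","yellow","blue","green","black"); YS=dict(red=.076,yellow=.038,blue=0,green=-.038,black=-.076)
def comps(mask,lo,hi):
    k,l,st,ce=cv2.connectedComponentsWithStats(mask.astype(np.uint8))
    return [(ce[i],st[i,4],l==i) for i in range(1,k) if lo<=st[i,4]<=hi]
def ang(v): return np.degrees(np.arctan2(v[1],v[0]))
def bars(c):
    m=masks(c["image"]); r={}
    ends=[(plane(c,ce,.012)[0]) for ce,a,_ in comps(m["orange"],30,80)]
    for n in COL:
        for ce,a,_ in comps(m[n],35,90):
            p=plane(c,ce,.0125)[0]
            if not(.25<p[0]<.75 and -.6<p[1]<.5): continue
            e=[q for q in ends if abs(np.linalg.norm(q-p)-.0435)<.012]
            if len(e)==2:
                e.sort(key=lambda q:q[0]); d=e[1]-e[0]; mid=(e[0]+e[1])/2
                r[n]=(p[:2].round(4),mid[:2].round(4),round(ang(d),2),round(np.linalg.norm(d),4))
    return r
def frame(c):
    m=masks(c["image"]); A=[];B=[]
    for n in COL:
        q=[plane(c,ce,.007)[0][:2] for ce,a,_ in comps(m[n],8,30)]
        q=[p for p in q if .5<p[0]<.7 and .07<p[1]<.28]
        q=[p for p in q if min(abs(p[0]-.5255+ (p[1]-.17)*.065),abs(p[0]-.673+(p[1]-.17)*.065))<.006]
        if len(q)==2:
            q.sort(key=lambda p:p[0]); A.append((n,q))
    c0=np.mean([(q[0]+q[1])/2-0 for n,q in A],0)
    mids=np.array([(q[0]+q[1])/2 for n,q in A]); ys=np.array([YS[n] for n,_ in A])
    pf=np.polyfit(ys,mids,1); return A,pf[1],ang(pf[0])-90,np.linalg.norm(pf[0]),ang(np.mean([q[1]-q[0] for _,q in A],0)),np.mean([np.linalg.norm(q[1]-q[0]) for _,q in A]),mids-(ys[:,None]*pf[0]+pf[1])
E
python3 - <<'E'
from m import *
c=cam()
for k,v in bars(c).items(): print(k,*v)
f=frame(c); print(len(f[0]),*f[1:])
# heights of surroundings
o,d=ray(c,np.c_[np.tile(np.arange(640),400),np.repeat(np.arange(400),640)])
X=(o+c["range_z"].ravel()[:,None]*d).reshape(400,640,3)
np.save("X.npy",X)
for u,v in [(345,240),(359,228),(406,237),(195,252),(267,249),(185,170),(517,240),(505,225),(500,230),(498,240),(390,165),(440,165),(265,200),(560,220)]: print(u,v,X[v,u].round(3))
# keeper strips: gray
hsv=cv2.cvtColor(c["image"],cv2.COLOR_BGR2HSV)
print(hsv[240,196],hsv[252,240],hsv[230,300],hsv[200,280])
E
```

```text
red [ 0.4809 -0.3151] [ 0.4805 -0.3151] -7.21 0.0859
yellow [ 0.5081 -0.0887] [ 0.506  -0.0875] -2.11 0.0864
blue [ 0.4792 -0.2375] [ 0.4788 -0.2372] 7.42 0.0861
green [ 0.4858 -0.3775] [ 0.4855 -0.3775] -1.02 0.0863
black [ 0.4456 -0.1597] [ 0.4458 -0.1606] -7.11 0.0853
4 [0.59955929 0.17316318] 3.9209190030979073 1.0043921235174735 3.7196356139415223 0.1479664838151522 [[-3.07229537e-04 -8.98819461e-05]
 [ 1.39202158e-04  7.12604040e-05]
 [ 6.43284295e-04  1.27125030e-04]
 [-4.75256916e-04 -1.08503488e-04]]
345 240 [ 0.469 -0.044 -0.005]
359 228 [ 0.507 -0.087  0.012]
406 237 [ 0.479 -0.237  0.009]
195 252 [0.432 0.422 0.03 ]
267 249 [0.442 0.2   0.028]
185 170 [0.683 0.451 0.054]
517 240 [ 0.476 -0.513  0.168]
505 225 [ 0.517 -0.489  0.148]
500 230 [ 0.503 -0.483  0.13 ]
498 240 [ 0.471 -0.533  0.   ]
390 165 [ 0.694 -0.17   0.107]
440 165 [ 0.696 -0.32   0.102]
265 200 [0.595 0.211 0.007]
560 220 [ 0.53  -0.578  0.264]
[110  12  66] [102  18  69] [105   4 143] [94 23 78]
```

```bash
python3 - <<'E'
from m import *
X=np.load("X.npy"); c=cam()
sel=(X[...,2]>.06)&(X[...,2]<.6)&(X[...,1]>-.56)&(X[...,1]<-.40)&(X[...,0]>.33)&(X[...,0]<.62)
P=X[sel]
for x0 in np.arange(.34,.62,.02):
    q=P[(P[:,0]>=x0)&(P[:,0]<x0+.02)]
    if len(q): 
        i=np.argmax(q[:,1]); print(x0.round(2),len(q),q[i].round(3), q[:,2].min().round(3))
im=c["image"]; cv2.imwrite("pics/z3.png",cv2.resize(im[180:400,400:640],None,fx=3.3,fy=2.7))
E
```

```text
0.38 1 [ 0.4   -0.56   0.061] 0.061
0.4 25 [ 0.42  -0.54   0.121] 0.107
0.42 137 [ 0.439 -0.522  0.118] 0.105
0.44 198 [ 0.46  -0.506  0.12 ] 0.105
0.46 248 [ 0.48  -0.491  0.123] 0.104
0.48 335 [ 0.497 -0.482  0.126] 0.098
0.5 377 [ 0.512 -0.479  0.151] 0.087
0.52 360 [ 0.521 -0.487  0.115] 0.069
0.54 226 [ 0.54  -0.513  0.153] 0.067
0.56 49 [ 0.56  -0.545  0.083] 0.083
```

View pics/z3.png

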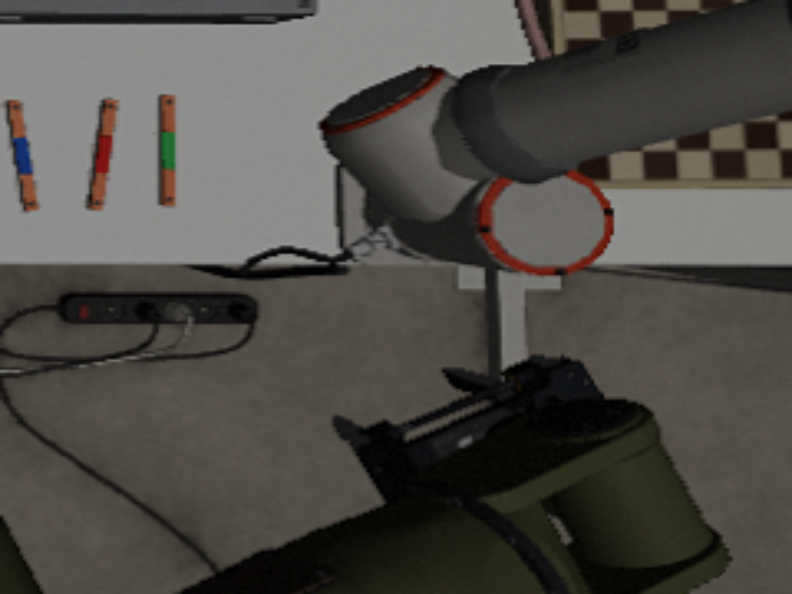

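```bash
cat > go.py <<'E'
import sys
from h import *
from scipy.spatial.transform import Rotation as Ro
# usage: go.py x y z yawdeg  (world dir of tool y), pairs of 4 -> from current measured pose
s=sensors.get_state(); p=s["position"]; R=s["tcp_rot"]
a=list(map(float,sys.argv[1:]))
print("t %.1f pos %s yawY %.2f gap %.4f F %s q %s"%(s["time"],p.round(4),np.degrees(np.arctan2(R[1,1],R[0,1])),s["finger_gap"],s["force"].round(1),s["joint_pos"].round(2)))
for i in range(0,len(a),4):
    t=np.array(a[i:i+3]); w=np.radians(a[i+3]); ty=np.array([np.cos(w),np.sin(w),0]); tx=np.array([0,0,-1.]); D=np.c_[tx,ty,np.cross(tx,ty)]
    print("d(cm)",(R.T@(t-p)*100).round(2),"rot",Ro.from_matrix(R.T@D).as_rotvec().round(4))
E
python3 go.py .507 -.088 .15 -92.1 .507 -.088 .06 -92.1
```

```text
t 0.2 pos [ 0.2435 -0.493   0.2052] yawY -63.71 gap 0.0940 F [-0.  -0.5  0. ] q [-1.18  0.3   1.52 -0.    1.32 -0.07]
d(cm) [  5.53 -24.64 -41.56] rot [4.955e-01 1.000e-04 5.000e-04]
d(cm) [ 14.53 -24.64 -41.56] rot [4.955e-01 1.000e-04 5.000e-04]
```

Emit:
{"fn": "jog_arm", "kwargs": {"targets": [{"dx":0,"dy":-6,"dz":-10,"ax":0.12,"claw":0.4},{"dx":1,"dy":-12,"dz":-20,"ax":0.25},{"dx":3,"dy":-18,"dz":-30,"ax":0.37},{"dx":5.5,"dy":-24.64,"dz":-41.56,"ax":0.4955},{"dx":5.5,"dy":-24.64,"dz":-41.56,"ax":0.4955},{"dx":5.5,"dy":-24.64,"dz":-41.56,"ax":0.4955},{"dx":5.5,"dy":-24.64,"dz":-41.56,"ax":0.4955},{"dx":5.5,"dy":-24.64,"dz":-41.56,"ax":0.4955},{"dx":5.5,"dy":-24.64,"dz":-41.56,"ax":0.4955},{"dx":5.5,"dy":-24.64,"dz":-41.56,"ax":0.4955},{"dx":5.5,"dy":-24.64,"dz":-41.56,"ax":0.4955},{"dx":5.5,"dy":-24.64,"dz":-41.56,"ax":0.4955}], "newtons": 25}}

```text
$.targets[0]: bad value
```

```bash
python3 go.py .507 -.088 .15 -92.1 .507 -.088 .003 -92.1
```

```text
t 0.2 pos [ 0.2435 -0.493   0.2052] yawY -63.71 gap 0.0940 F [-0.  -0.5  0. ] q [-1.18  0.3   1.52 -0.    1.32 -0.07]
d(cm) [  5.53 -24.64 -41.56] rot [4.955e-01 1.000e-04 5.000e-04]
d(cm) [ 20.23 -24.63 -41.56] rot [4.955e-01 1.000e-04 5.000e-04]
```

Emit:
{"fn": "jog_arm", "kwargs": {"targets": [{"dx":0.0,"dy":-3.0,"dz":-4.0,"ax":0.12,"ay":0.0,"az":0.0,"claw":0.4}], "newtons": 25}}

```text
time: 0.35
position: [0.2648, -0.4504, 0.2047]
tcp_rot: [[-0.001, 0.33, -0.944], [0.0, -0.944, -0.33], [-1.0, -0.0, 0.001]]
force: [1.9, 0.1, -0.2]
finger_gap: 0.0889
```

```bash
python3 go.py .507 -.088 .15 -92.1 .507 -.088 .003 -92.1
```

```text
t 0.3 pos [ 0.2648 -0.4504  0.2047] yawY -70.76 gap 0.0889 F [ 1.9  0.1 -0.2] q [-1.11  0.24  1.6  -0.    1.3   0.13]
d(cm) [  5.46 -26.23 -34.81] rot [3.725e-01 6.000e-04 3.000e-04]
d(cm) [ 20.16 -26.22 -34.82] rot [3.725e-01 6.000e-04 3.000e-04]
```

Emit:
{"fn": "jog_arm", "kwargs": {"targets": [{"dx":5.5,"dy":-26.2,"dz":-34.8,"ax":0.3725,"ay":0,"az":0,"claw":0.4},{"dx":5.5,"dy":-26.2,"dz":-34.8,"ax":0.3725,"ay":0,"az":0,"claw":0.4},{"dx":5.5,"dy":-26.2,"dz":-34.8,"ax":0.3725,"ay":0,"az":0,"claw":0.4},{"dx":5.5,"dy":-26.2,"dz":-34.8,"ax":0.3725,"ay":0,"az":0,"claw":0.4},{"dx":5.5,"dy":-26.2,"dz":-34.8,"ax":0.3725,"ay":0,"az":0,"claw":0.4},{"dx":5.5,"dy":-26.2,"dz":-34.8,"ax":0.3725,"ay":0,"az":0,"claw":0.4},{"dx":5.5,"dy":-26.2,"dz":-34.8,"ax":0.3725,"ay":0,"az":0,"claw":0.4},{"dx":5.5,"dy":-26.2,"dz":-34.8,"ax":0.3725,"ay":0,"az":0,"claw":0.4},{"dx":5.5,"dy":-26.2,"dz":-34.8,"ax":0.3725,"ay":0,"az":0,"claw":0.4},{"dx":5.5,"dy":-26.2,"dz":-34.8,"ax":0.3725,"ay":0,"az":0,"claw":0.4},{"dx":5.5,"dy":-26.2,"dz":-34.8,"ax":0.3725,"ay":0,"az":0,"claw":0.4},{"dx":5.5,"dy":-26.2,"dz":-34.8,"ax":0.3725,"ay":0,"az":0,"claw":0.4},{"dx":5.5,"dy":-26.2,"dz":-34.8,"ax":0.3725,"ay":0,"az":0,"claw":0.4}], "newtons": 25}}

```text
time: 1.65
position: [0.5069, -0.0868, 0.1507]
tcp_rot: [[0.0, -0.035, -0.999], [-0.0, -0.999, 0.035], [-1.0, 0.0, -0.0]]
force: [0.1, -0.4, -0.3]
finger_gap: 0.0378
```

```bash
python3 go.py .507 -.088 .05 -92.1 .507 -.088 .003 -92.1; python3 - <<'E'
from m import *
for n in("scene","top"):
    c=cam(n); cv2.imwrite(f"pics/{n}1.png",c["image"])
for k,v in bars(c).items(): print(k,*v)
f=frame(c); print(len(f[0]),*f[1:])
E
```

```text
t 1.6 pos [ 0.5069 -0.0868  0.1507] yawY -92.03 gap 0.0378 F [ 0.1 -0.4 -0.3] q [-0.24  0.27  1.69 -0.    1.18  1.37]
d(cm) [ 1.007e+01  1.200e-01 -1.000e-02] rot [ 0.0013 -0.0003 -0.0001]
d(cm) [ 1.477e+01  1.200e-01 -1.000e-02] rot [ 0.0013 -0.0003 -0.0001]
red [ 0.4813 -0.3152] [ 0.4809 -0.315 ] -7.23 0.0861
green [ 0.4858 -0.3775] [ 0.4853 -0.3774] -0.96 0.086
5 [0.59932732 0.17346264] 3.744096076630214 0.9974816377047676 3.8623486745073907 0.14771523125092353 [[-3.44612719e-04  1.18981774e-04]
 [ 9.90421020e-05  2.32312236e-04]
 [ 7.02057078e-04 -2.34462265e-04]
 [-3.22789585e-04 -7.03939273e-04]
 [-1.33696876e-04  5.87107528e-04]]
```

Emit:
{"fn": "jog_arm", "kwargs": {"targets": [{"dx":5,"dy":0.12,"dz":0,"ax":0,"ay":0,"az":0,"claw":0.4},{"dx":10,"dy":0.12,"dz":0,"ax":0,"ay":0,"az":0,"claw":0.4},{"dx":12.5,"dy":0.12,"dz":0,"ax":0,"ay":0,"az":0,"claw":0.4},{"dx":14,"dy":0.12,"dz":0,"ax":0,"ay":0,"az":0,"claw":0.4},{"dx":14.8,"dy":0.12,"dz":0,"ax":0,"ay":0,"az":0,"claw":0.4},{"dx":14.8,"dy":0.12,"dz":0,"ax":0,"ay":0,"az":0,"claw":0.4},{"dx":14.8,"dy":0.12,"dz":0,"ax":0,"ay":0,"az":0,"claw":0.4},{"dx":14.8,"dy":0.12,"dz":0,"ax":0,"ay":0,"az":0,"claw":0},{"dx":14.8,"dy":0.12,"dz":0,"ax":0,"ay":0,"az":0,"claw":0},{"dx":14.8,"dy":0.12,"dz":0,"ax":0,"ay":0,"az":0,"claw":0},{"dx":14.8,"dy":0.12,"dz":0,"ax":0,"ay":0,"az":0,"claw":0},{"dx":14.8,"dy":0.12,"dz":0,"ax":0,"ay":0,"az":0,"claw":0},{"dx":14.8,"dy":0.12,"dz":0,"ax":0,"ay":0,"az":0,"claw":0},{"dx":12,"dy":0.12,"dz":0,"ax":0,"ay":0,"az":0,"claw":0},{"dx":8,"dy":0.12,"dz":0,"ax":0,"ay":0,"az":0,"claw":0},{"dx":3.5,"dy":0.12,"dz":0,"ax":0,"ay":0,"az":0,"claw":0},{"dx":3.5,"dy":0.12,"dz":0,"ax":0,"ay":0,"az":0,"claw":0},{"dx":3.5,"dy":0.12,"dz":0,"ax":0,"ay":0,"az":0,"claw":0}], "newtons": 30}}

```text
time: 3.55
position: [0.5073, -0.0869, 0.1156]
tcp_rot: [[0.001, -0.034, -0.999], [-0.0, -0.999, 0.034], [-1.0, 0.0, -0.001]]
force: [-0.4, 0.4, -2.6]
finger_gap: 0.0114
```

```bash
cat > slot.py <<'E'
import sys,subprocess
import numpy as np
O=np.array([.5994,.1733]); A=np.radians(3.8); ex=np.array([np.cos(A),np.sin(A)]); ey=np.array([-np.sin(A),np.cos(A)])
YS=dict(red=.076,yellow=.038,blue=0,green=-.038,black=-.076)
for n in YS: print(n,(O+ey*YS[n]).round(4))
for n,x in(("near",-.042),("far",.042)): print(n,(O+ex*x).round(4))
E
python3 slot.py; python3 go.py .5969 .2112 .12 -86.2 .5969 .2112 .04 -86.2
```

```text
red [0.5944 0.2491]
yellow [0.5969 0.2112]
blue [0.5994 0.1733]
green [0.6019 0.1354]
black [0.6044 0.0975]
near [0.5575 0.1705]
far [0.6413 0.1761]
t 3.5 pos [ 0.5073 -0.0869  0.1156] yawY -91.93 gap 0.0114 F [-0.4  0.4 -2.6] q [-0.24  0.32  1.72  0.    1.1   1.36]
d(cm) [ -0.44 -30.1   -7.95] rot [-0.1    -0.001  -0.0002]
d(cm) [  7.56 -30.1   -7.94] rot [-0.1    -0.001  -0.0002]
```

Emit:
{"fn": "jog_arm", "kwargs": {"targets": [{"dx":-0.5,"dy":-4,"dz":-1,"ax":-0.02,"ay":0,"az":0,"claw":0},{"dx":-0.5,"dy":-8,"dz":-2,"ax":-0.04,"ay":0,"az":0,"claw":0},{"dx":-0.5,"dy":-12,"dz":-3,"ax":-0.06,"ay":0,"az":0,"claw":0},{"dx":-0.5,"dy":-16,"dz":-4,"ax":-0.08,"ay":0,"az":0,"claw":0},{"dx":-0.5,"dy":-20,"dz":-5.5,"ax":-0.1,"ay":0,"az":0,"claw":0},{"dx":-0.5,"dy":-24,"dz":-7,"ax":-0.1,"ay":0,"az":0,"claw":0},{"dx":-0.5,"dy":-28,"dz":-7.95,"ax":-0.1,"ay":0,"az":0,"claw":0},{"dx":-0.5,"dy":-30.1,"dz":-7.95,"ax":-0.1,"ay":0,"az":0,"claw":0},{"dx":-0.5,"dy":-30.1,"dz":-7.95,"ax":-0.1,"ay":0,"az":0,"claw":0},{"dx":-0.5,"dy":-30.1,"dz":-7.95,"ax":-0.1,"ay":0,"az":0,"claw":0},{"dx":-0.5,"dy":-30.1,"dz":-7.95,"ax":-0.1,"ay":0,"az":0,"claw":0},{"dx":-0.5,"dy":-30.1,"dz":-7.95,"ax":-0.1,"ay":0,"az":0,"claw":0}]}}

```text
time: 4.75
position: [0.5968, 0.21, 0.1202]
tcp_rot: [[-0.0, 0.065, -0.998], [-0.0, -0.998, -0.065], [-1.0, 0.0, 0.001]]
force: [-0.3, 0.1, -1.4]
finger_gap: 0.0116
```

```bash
python3 go.py .5969 .2112 .06 -86.2 .5969 .2112 .033 -86.2; python3 - <<'E'
from m import *
for n in("scene","top"):
    c=cam(n); cv2.imwrite(f"pics/{n}2.png",c["image"])
for k,v in bars(c).items(): print(k,*v)
E
```

```text
t 4.8 pos [0.5968 0.21   0.1202] yawY -86.28 gap 0.0116 F [-0.3  0.1 -1.4] q [ 0.28  0.56  1.36 -0.    1.23  1.79]
d(cm) [ 6.02 -0.12 -0.02] rot [-0.0014  0.0005 -0.0002]
d(cm) [ 8.72 -0.12 -0.02] rot [-0.0014  0.0005 -0.0002]
red [ 0.4813 -0.3152] [ 0.4809 -0.315 ] -7.23 0.0861
blue [ 0.4792 -0.2375] [ 0.4789 -0.2372] 7.34 0.0863
green [ 0.4858 -0.3775] [ 0.4853 -0.3774] -0.96 0.086
black [ 0.4455 -0.1599] [ 0.4458 -0.1606] -7.11 0.0853
```

View pics/scene2.png

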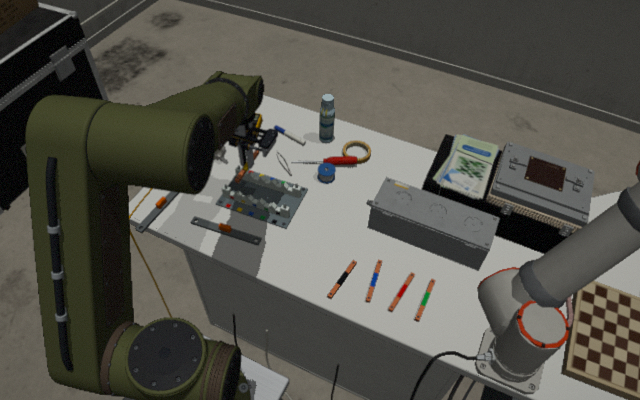

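View pics/top2.png

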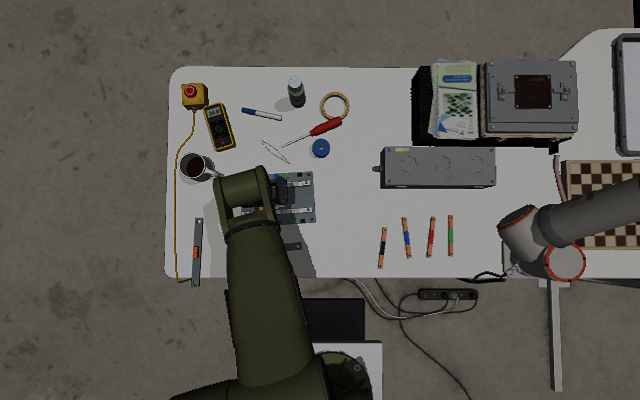

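Emit:
{"fn": "jog_arm", "kwargs": {"targets": [{"dx":3,"dy":-0.12,"dz":0,"ax":0,"ay":0,"az":0,"claw":0},{"dx":5.5,"dy":-0.12,"dz":0,"ax":0,"ay":0,"az":0,"claw":0},{"dx":6.5,"dy":-0.12,"dz":0,"ax":0,"ay":0,"az":0,"claw":0},{"dx":7.5,"dy":-0.12,"dz":0,"ax":0,"ay":0,"az":0,"claw":0},{"dx":8.1,"dy":-0.12,"dz":0,"ax":0,"ay":0,"az":0,"claw":0},{"dx":8.7,"dy":-0.12,"dz":0,"ax":0,"ay":0,"az":0,"claw":0},{"dx":8.8,"dy":-0.12,"dz":0,"ax":0,"ay":0,"az":0,"claw":0},{"dx":8.8,"dy":-0.12,"dz":0,"ax":0,"ay":0,"az":0,"claw":0}]}}

```text
time: 5.65
position: [0.5969, 0.2125, 0.0328]
tcp_rot: [[0.0, 0.066, -0.998], [0.0, -0.998, -0.066], [-1.0, -0.0, -0.0]]
force: [0.6, 0.1, -1.3]
finger_gap: 0.0117
```

```bash
python3 go.py .5969 .2112 .032 -86.2
```

```text
t 5.7 pos [0.5969 0.2125 0.0328] yawY -86.20 gap 0.0117 F [ 0.6  0.1 -1.3] q [ 0.28  0.66  1.41 -0.    1.06  1.79]
d(cm) [0.08 0.13 0.01] rot [ 0.     -0.0005  0.0001]
```

```bash
python3 - <<'E'
from h import *
for i in range(5):
    s=sensors.get_state(); print(s["time"],s["position"].round(4),s["finger_gap"].round(4),s["force"].round(1)); cam("top")
E
```

```text
Traceback (most recent call last):
AttributeError: 'float' object has no attribute 'round'
```

```bash
python3 - <<'E'
from h import *
for i in range(5):
    s=sensors.get_state(); print(s["time"],s["position"].round(4),s["finger_gap"],s["force"].round(1)); cam("top")
E
```

```text
5.65 [0.5969 0.2125 0.0328] 0.011701823100098213 [ 0.6  0.1 -1.3]
5.7 [0.597  0.2125 0.0329] 0.011587323627737324 [ 0.4 -0.5 -2.1]
5.75 [0.5971 0.2125 0.033 ] 0.011446718064273192 [ 0.8  0.4 -1.4]
5.8 [0.597  0.2125 0.033 ] 0.011717211992689963 [-0.7  0.3 -1.3]
5.85 [0.597  0.2125 0.0329] 0.011471012106936915 [ 0.2 -0.2 -1.6]
```

Emit:
{"fn": "jog_arm", "kwargs": {"targets": [{"dx":0,"dy":0.1,"dz":0,"ax":0,"ay":0,"az":0,"claw":0.25},{"dx":0,"dy":0.1,"dz":0,"ax":0,"ay":0,"az":0,"claw":0.25},{"dx":0,"dy":0.1,"dz":0,"ax":0,"ay":0,"az":0,"claw":0.25},{"dx":-2,"dy":0,"dz":0,"ax":0,"ay":0,"az":0,"claw":0.25},{"dx":-5,"dy":0,"dz":0,"ax":0,"ay":0,"az":0,"claw":0.25},{"dx":-9,"dy":0,"dz":0,"ax":0,"ay":0,"az":0,"claw":0.25},{"dx":-12,"dy":0,"dz":0,"ax":0,"ay":0,"az":0,"claw":0.4},{"dx":-12,"dy":0,"dz":0,"ax":0,"ay":0,"az":0,"claw":0.4}]}}

```text
time: 6.7
position: [0.5984, 0.213, 0.1574]
tcp_rot: [[0.007, 0.066, -0.998], [0.002, -0.998, -0.066], [-1.0, -0.002, -0.007]]
force: [1.4, 0.8, 0.0]
finger_gap: 0.0356
```

```bash
python3 go.py .4457 -.1601 .15 -97.1
```

```text
t 6.7 pos [0.5984 0.213  0.1574] yawY -86.20 gap 0.0356 F [1.4 0.8 0. ] q [0.28 0.52 1.32 0.   1.29 1.79]
d(cm) [ 0.55 36.21 17.72] rot [ 0.1903 -0.0072  0.0023]
```

Emit:
{"fn": "jog_arm", "kwargs": {"targets": [{"dx":0,"dy":36.2,"dz":17.7,"ax":0.19,"ay":0,"az":0,"claw":0.4},{"dx":0,"dy":36.2,"dz":17.7,"ax":0.19,"ay":0,"az":0,"claw":0.4},{"dx":0,"dy":36.2,"dz":17.7,"ax":0.19,"ay":0,"az":0,"claw":0.4},{"dx":0,"dy":36.2,"dz":17.7,"ax":0.19,"ay":0,"az":0,"claw":0.4},{"dx":0,"dy":36.2,"dz":17.7,"ax":0.19,"ay":0,"az":0,"claw":0.4},{"dx":0,"dy":36.2,"dz":17.7,"ax":0.19,"ay":0,"az":0,"claw":0.4},{"dx":0,"dy":36.2,"dz":17.7,"ax":0.19,"ay":0,"az":0,"claw":0.4},{"dx":0,"dy":36.2,"dz":17.7,"ax":0.19,"ay":0,"az":0,"claw":0.4},{"dx":0,"dy":36.2,"dz":17.7,"ax":0.19,"ay":0,"az":0,"claw":0.4},{"dx":0,"dy":36.2,"dz":17.7,"ax":0.19,"ay":0,"az":0,"claw":0.4},{"dx":5,"dy":36.2,"dz":17.7,"ax":0.19,"ay":0,"az":0,"claw":0.4},{"dx":10,"dy":36.2,"dz":17.7,"ax":0.19,"ay":0,"az":0,"claw":0.4},{"dx":10,"dy":36.2,"dz":17.7,"ax":0.19,"ay":0,"az":0,"claw":0.4},{"dx":10,"dy":36.2,"dz":17.7,"ax":0.19,"ay":0,"az":0,"claw":0.4}]}}

```text
time: 8.1
position: [0.4446, -0.1596, 0.0531]
tcp_rot: [[-0.001, -0.122, -0.993], [0.001, -0.993, 0.122], [-1.0, -0.0, 0.001]]
force: [-0.0, 0.2, 0.1]
finger_gap: 0.0375
```

```bash
python3 go.py .4457 -.1601 .0035 -97.1; python3 - <<'E'
from m import *
for n in("scene","top"):
    c=cam(n); cv2.imwrite(f"pics/{n}3.png",c["image"])
for k,v in bars(c).items(): print(k,*v)
cv2.imwrite("pics/z4.png",cv2.resize(c["image"][150:290,160:320],None,fx=5,fy=4.2,interpolation=cv2.INTER_CUBIC))
E
```

```text
t 8.1 pos [ 0.4446 -0.1596  0.0531] yawY -97.01 gap 0.0375 F [-0.   0.2  0.1] q [-0.42  0.33  1.88  0.    0.93  1.27]
d(cm) [ 4.96  0.03 -0.12] rot [0.0016 0.001  0.0004]
yellow [0.5974 0.2154] [0.5977 0.2162] 3.89 0.088
green [ 0.4858 -0.3775] [ 0.4853 -0.3774] -0.96 0.086
```

View pics/z4.png

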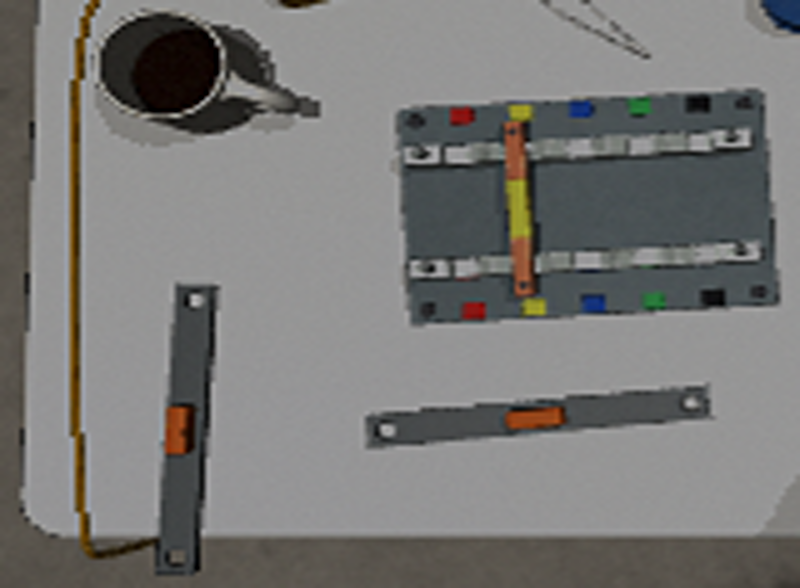

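Emit:
{"fn": "jog_arm", "kwargs": {"targets": [{"dx":2.5,"dy":0,"dz":-0.1,"ax":0,"ay":0,"az":0,"claw":0.4},{"dx":4,"dy":0,"dz":-0.1,"ax":0,"ay":0,"az":0,"claw":0.4},{"dx":4.95,"dy":0,"dz":-0.1,"ax":0,"ay":0,"az":0,"claw":0.4},{"dx":4.95,"dy":0,"dz":-0.1,"ax":0,"ay":0,"az":0,"claw":0.4},{"dx":4.95,"dy":0,"dz":-0.1,"ax":0,"ay":0,"az":0,"claw":0},{"dx":4.95,"dy":0,"dz":-0.1,"ax":0,"ay":0,"az":0,"claw":0},{"dx":4.95,"dy":0,"dz":-0.1,"ax":0,"ay":0,"az":0,"claw":0},{"dx":4.95,"dy":0,"dz":-0.1,"ax":0,"ay":0,"az":0,"claw":0},{"dx":4.95,"dy":0,"dz":-0.1,"ax":0,"ay":0,"az":0,"claw":0},{"dx":4.95,"dy":0,"dz":-0.1,"ax":0,"ay":0,"az":0,"claw":0},{"dx":2,"dy":0,"dz":-0.1,"ax":0,"ay":0,"az":0,"claw":0},{"dx":-2,"dy":0,"dz":-0.1,"ax":0,"ay":0,"az":0,"claw":0},{"dx":-6.5,"dy":0,"dz":-0.1,"ax":0,"ay":0,"az":0,"claw":0},{"dx":-6.5,"dy":0,"dz":-0.1,"ax":0,"ay":0,"az":0,"claw":0},{"dx":-6.5,"dy":0,"dz":-0.1,"ax":0,"ay":0,"az":0,"claw":0}]}}

```text
time: 9.7
position: [0.4452, -0.1607, 0.1177]
tcp_rot: [[0.001, -0.123, -0.992], [-0.0, -0.992, 0.123], [-1.0, 0.0, -0.001]]
force: [-0.1, -0.4, -1.4]
finger_gap: 0.0116
```

```bash
python3 go.py .6044 .0975 .12 -86.2
```

```text
t 9.7 pos [ 0.4452 -0.1607  0.1177] yawY -97.09 gap 0.0116 F [-0.1 -0.4 -1.4] q [-0.42  0.23  1.83  0.    1.08  1.27]
d(cm) [ -0.23 -27.58 -12.61] rot [-0.19   -0.0011 -0.0005]
```

Transit to the black slot.

Emit:
{"fn": "jog_arm", "kwargs": {"targets": [{"dx":-0.2,"dy":-4,"dz":-2,"ax":-0.03,"ay":0,"az":0,"claw":0},{"dx":-0.2,"dy":-8,"dz":-4,"ax":-0.06,"ay":0,"az":0,"claw":0},{"dx":-0.2,"dy":-12,"dz":-6,"ax":-0.09,"ay":0,"az":0,"claw":0},{"dx":-0.2,"dy":-16,"dz":-8,"ax":-0.12,"ay":0,"az":0,"claw":0},{"dx":-0.2,"dy":-20,"dz":-10,"ax":-0.15,"ay":0,"az":0,"claw":0},{"dx":-0.2,"dy":-24,"dz":-11.5,"ax":-0.17,"ay":0,"az":0,"claw":0},{"dx":-0.2,"dy":-27.6,"dz":-12.6,"ax":-0.19,"ay":0,"az":0,"claw":0},{"dx":-0.2,"dy":-27.6,"dz":-12.6,"ax":-0.19,"ay":0,"az":0,"claw":0},{"dx":5,"dy":-27.6,"dz":-12.6,"ax":-0.19,"ay":0,"az":0,"claw":0},{"dx":5,"dy":-27.6,"dz":-12.6,"ax":-0.19,"ay":0,"az":0,"claw":0},{"dx":5,"dy":-27.6,"dz":-12.6,"ax":-0.19,"ay":0,"az":0,"claw":0}]}}

```text
time: 10.8
position: [0.6032, 0.097, 0.0662]
tcp_rot: [[-0.004, 0.066, -0.998], [-0.0, -0.998, -0.066], [-1.0, 0.0, 0.004]]
force: [-0.5, -0.6, -0.7]
finger_gap: 0.0116
```

```bash
python3 go.py .6044 .0975 .032 -86.2
```

```text
t 10.8 pos [0.6032 0.097  0.0662] yawY -86.24 gap 0.0116 F [-0.5 -0.6 -0.7] q [ 0.1   0.58  1.47 -0.    1.1   1.6 ]
d(cm) [ 3.42 -0.04 -0.14] rot [-0.0008  0.004  -0.0002]
```

Emit:
{"fn": "jog_arm", "kwargs": {"targets": [{"dx":1,"dy":0,"dz":-0.1,"ax":0,"ay":0,"az":0,"claw":0},{"dx":2,"dy":0,"dz":-0.1,"ax":0,"ay":0,"az":0,"claw":0},{"dx":2.8,"dy":0,"dz":-0.1,"ax":0,"ay":0,"az":0,"claw":0},{"dx":3.3,"dy":0,"dz":-0.1,"ax":0,"ay":0,"az":0,"claw":0},{"dx":3.3,"dy":0,"dz":-0.1,"ax":0,"ay":0,"az":0,"claw":0},{"dx":3.3,"dy":0,"dz":-0.1,"ax":0,"ay":0,"az":0,"claw":0}]}}

```text
time: 11.4
position: [0.6053, 0.0978, 0.0346]
tcp_rot: [[0.0, 0.066, -0.998], [0.0, -0.998, -0.066], [-1.0, -0.0, -0.0]]
force: [0.7, 0.0, -1.2]
finger_gap: 0.0118
```

```bash
python3 go.py .6044 .0975 .032 -86.2
```

```text
t 11.4 pos [0.6053 0.0978 0.0346] yawY -86.20 gap 0.0118 F [ 0.7  0.  -1.2] q [0.1  0.62 1.48 0.   1.04 1.6 ]
d(cm) [0.26 0.02 0.1 ] rot [-0.     -0.0002  0.    ]
```

Next: release, rise and go toward the blue bar (.479, -.2373).

Emit:
{"fn": "jog_arm", "kwargs": {"targets": [{"dx":0.2,"dy":0,"dz":0,"ax":0,"ay":0,"az":0,"claw":0},{"dx":0.2,"dy":0,"dz":0,"ax":0,"ay":0,"az":0,"claw":0.25},{"dx":0.2,"dy":0,"dz":0,"ax":0,"ay":0,"az":0,"claw":0.25},{"dx":0.2,"dy":0,"dz":0,"ax":0,"ay":0,"az":0,"claw":0.25},{"dx":-2,"dy":0,"dz":0,"ax":0,"ay":0,"az":0,"claw":0.25},{"dx":-5,"dy":0,"dz":0,"ax":0,"ay":0,"az":0,"claw":0.25},{"dx":-9,"dy":0,"dz":0,"ax":0,"ay":0,"az":0,"claw":0.4},{"dx":-12,"dy":0,"dz":0,"ax":0,"ay":0,"az":0,"claw":0.4},{"dx":-12,"dy":0,"dz":0,"ax":0,"ay":0,"az":0,"claw":0.4},{"dx":-12,"dy":0,"dz":0,"ax":0,"ay":0,"az":0,"claw":0.4}]}}

```text
time: 12.4
position: [0.6052, 0.0978, 0.1546]
tcp_rot: [[0.001, 0.066, -0.998], [0.0, -0.998, -0.066], [-1.0, 0.0, -0.001]]
force: [-0.7, -0.2, 0.0]
finger_gap: 0.0376
```

```bash
python3 go.py .479 -.2373 .055 -82.6; python3 - <<'E'
from m import *
for n in("scene","top"):
    c=cam(n); cv2.imwrite(f"pics/{n}4.png",c["image"])
for k,v in bars(c).items(): print(k,*v)
E
```

```text
t 12.4 pos [0.6052 0.0978 0.1546] yawY -86.20 gap 0.0376 F [-0.7 -0.2  0. ] q [ 0.1   0.48  1.39 -0.    1.27  1.6 ]
d(cm) [ 9.95 32.6  14.82] rot [-0.0628 -0.0007 -0.    ]
red [ 0.4813 -0.3152] [ 0.4809 -0.315 ] -7.23 0.0861
blue [ 0.4792 -0.2375] [ 0.479  -0.2371] 7.5 0.0865
green [ 0.4858 -0.3775] [ 0.4853 -0.3774] -0.96 0.086
```

Emit:
{"fn": "jog_arm", "kwargs": {"targets": [{"dx":0,"dy":32.6,"dz":14.8,"ax":-0.063,"ay":0,"az":0,"claw":0.4},{"dx":0,"dy":32.6,"dz":14.8,"ax":-0.063,"ay":0,"az":0,"claw":0.4},{"dx":0,"dy":32.6,"dz":14.8,"ax":-0.063,"ay":0,"az":0,"claw":0.4},{"dx":0,"dy":32.6,"dz":14.8,"ax":-0.063,"ay":0,"az":0,"claw":0.4},{"dx":0,"dy":32.6,"dz":14.8,"ax":-0.063,"ay":0,"az":0,"claw":0.4},{"dx":0,"dy":32.6,"dz":14.8,"ax":-0.063,"ay":0,"az":0,"claw":0.4},{"dx":0,"dy":32.6,"dz":14.8,"ax":-0.063,"ay":0,"az":0,"claw":0.4},{"dx":0,"dy":32.6,"dz":14.8,"ax":-0.063,"ay":0,"az":0,"claw":0.4},{"dx":5,"dy":32.6,"dz":14.8,"ax":-0.063,"ay":0,"az":0,"claw":0.4},{"dx":10,"dy":32.6,"dz":14.8,"ax":-0.063,"ay":0,"az":0,"claw":0.4},{"dx":10,"dy":32.6,"dz":14.8,"ax":-0.063,"ay":0,"az":0,"claw":0.4},{"dx":10,"dy":32.6,"dz":14.8,"ax":-0.063,"ay":0,"az":0,"claw":0.4}]}}

```text
time: 13.7
position: [0.4793, -0.2368, 0.0548]
tcp_rot: [[-0.001, 0.129, -0.992], [0.001, -0.992, -0.129], [-1.0, -0.001, 0.001]]
force: [-0.1, 0.3, 0.4]
finger_gap: 0.0377
```

```bash
python3 go.py .479 -.2373 .0035 -82.6; python3 - <<'E'
from m import *
for n in("scene","top"):
    c=cam(n); cv2.imwrite(f"pics/{n}5.png",c["image"])
for k,v in bars(c).items(): print(k,*v)
cv2.imwrite("pics/z5.png",cv2.resize(c["image"][150:290,160:320],None,fx=5,fy=4.2,interpolation=cv2.INTER_CUBIC))
E
```

```text
t 13.7 pos [ 0.4793 -0.2368  0.0548] yawY -82.56 gap 0.0377 F [-0.1  0.3  0.4] q [-0.53  0.44  1.71  0.    0.99  0.91]
d(cm) [5.13 0.05 0.03] rot [0.0007 0.0013 0.0011]
yellow [0.5971 0.2153] [0.5977 0.2161] 3.9 0.0874
black [0.6083 0.0996] [0.607  0.0993] 3.6 0.0868
```

View pics/z5.png

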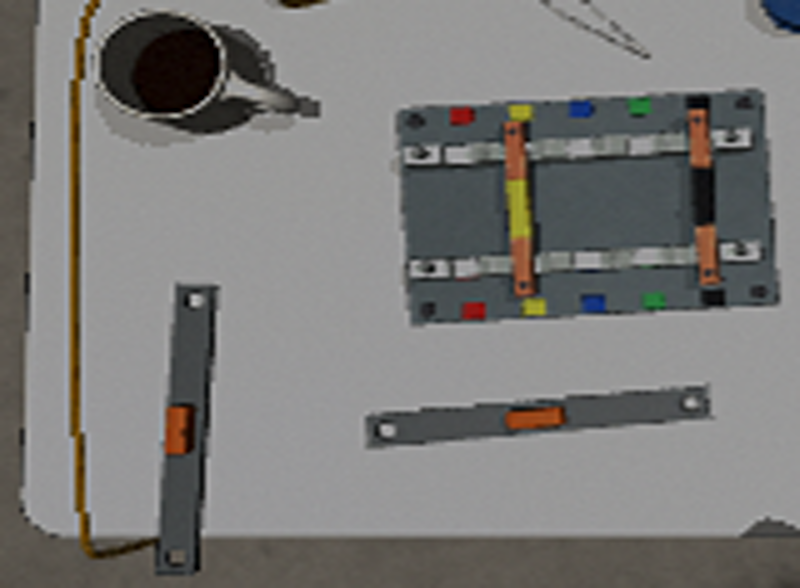

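Black is seated too (crop pixel ~(703,195)). Grip blue.

Emit:
{"fn": "jog_arm", "kwargs": {"targets": [{"dx":2.5,"dy":0.05,"dz":0,"ax":0,"ay":0,"az":0,"claw":0.4},{"dx":4,"dy":0.05,"dz":0,"ax":0,"ay":0,"az":0,"claw":0.4},{"dx":5.1,"dy":0.05,"dz":0,"ax":0,"ay":0,"az":0,"claw":0.4},{"dx":5.1,"dy":0.05,"dz":0,"ax":0,"ay":0,"az":0,"claw":0.4},{"dx":5.1,"dy":0.05,"dz":0,"ax":0,"ay":0,"az":0,"claw":0},{"dx":5.1,"dy":0.05,"dz":0,"ax":0,"ay":0,"az":0,"claw":0},{"dx":5.1,"dy":0.05,"dz":0,"ax":0,"ay":0,"az":0,"claw":0},{"dx":5.1,"dy":0.05,"dz":0,"ax":0,"ay":0,"az":0,"claw":0},{"dx":5.1,"dy":0.05,"dz":0,"ax":0,"ay":0,"az":0,"claw":0},{"dx":5.1,"dy":0.05,"dz":0,"ax":0,"ay":0,"az":0,"claw":0},{"dx":2,"dy":0,"dz":0,"ax":0,"ay":0,"az":0,"claw":0},{"dx":-2,"dy":0,"dz":0,"ax":0,"ay":0,"az":0,"claw":0},{"dx":-6.5,"dy":0,"dz":0,"ax":0,"ay":0,"az":0,"claw":0},{"dx":-6.5,"dy":0,"dz":0,"ax":0,"ay":0,"az":0,"claw":0},{"dx":-6.5,"dy":0,"dz":0,"ax":0,"ay":0,"az":0,"claw":0}]}}

```text
time: 15.3
position: [0.4792, -0.2373, 0.1196]
tcp_rot: [[0.001, 0.129, -0.992], [-0.001, -0.992, -0.129], [-1.0, 0.001, -0.001]]
force: [0.1, -0.0, -1.4]
finger_gap: 0.0115
```

```bash
python3 go.py .5994 .1733 .07 -86.2
```

```text
t 15.3 pos [ 0.4792 -0.2373  0.1196] yawY -82.59 gap 0.0115 F [ 0.1 -0.  -1.4] q [-0.53  0.35  1.66  0.    1.13  0.91]
d(cm) [  4.95 -39.17 -17.21] rot [ 0.063  -0.0008 -0.0006]
```

Emit:
{"fn": "jog_arm", "kwargs": {"targets": [{"dx":0,"dy":-4,"dz":-1.8,"ax":0.01,"ay":0,"az":0,"claw":0},{"dx":0,"dy":-8,"dz":-3.6,"ax":0.02,"ay":0,"az":0,"claw":0},{"dx":0,"dy":-12,"dz":-5.4,"ax":0.03,"ay":0,"az":0,"claw":0},{"dx":0,"dy":-16,"dz":-7.2,"ax":0.04,"ay":0,"az":0,"claw":0},{"dx":0,"dy":-20,"dz":-9,"ax":0.05,"ay":0,"az":0,"claw":0},{"dx":0,"dy":-24,"dz":-10.8,"ax":0.06,"ay":0,"az":0,"claw":0},{"dx":0,"dy":-28,"dz":-12.6,"ax":0.063,"ay":0,"az":0,"claw":0},{"dx":0,"dy":-32,"dz":-14.4,"ax":0.063,"ay":0,"az":0,"claw":0},{"dx":0,"dy":-36,"dz":-16,"ax":0.063,"ay":0,"az":0,"claw":0},{"dx":0,"dy":-39.2,"dz":-17.2,"ax":0.063,"ay":0,"az":0,"claw":0},{"dx":0,"dy":-39.2,"dz":-17.2,"ax":0.063,"ay":0,"az":0,"claw":0},{"dx":5,"dy":-39.2,"dz":-17.2,"ax":0.063,"ay":0,"az":0,"claw":0},{"dx":5,"dy":-39.2,"dz":-17.2,"ax":0.063,"ay":0,"az":0,"claw":0},{"dx":5,"dy":-39.2,"dz":-17.2,"ax":0.063,"ay":0,"az":0,"claw":0}]}}

```text
time: 16.7
position: [0.5984, 0.1728, 0.0685]
tcp_rot: [[-0.003, 0.066, -0.998], [-0.001, -0.998, -0.066], [-1.0, 0.001, 0.004]]
force: [0.7, -1.2, -0.7]
finger_gap: 0.0113
```

```bash
python3 go.py .5994 .1733 .032 -86.2
```

```text
t 16.7 pos [0.5984 0.1728 0.0685] yawY -86.24 gap 0.0113 F [ 0.7 -1.2 -0.7] q [ 0.22  0.6   1.43 -0.    1.12  1.73]
d(cm) [ 3.65 -0.04 -0.12] rot [-0.0007  0.0035 -0.0006]
```

Emit:
{"fn": "jog_arm", "kwargs": {"targets": [{"dx":1,"dy":0,"dz":0,"ax":0,"ay":0,"az":0,"claw":0},{"dx":2,"dy":0,"dz":0,"ax":0,"ay":0,"az":0,"claw":0},{"dx":2.8,"dy":0,"dz":0,"ax":0,"ay":0,"az":0,"claw":0},{"dx":3.4,"dy":0,"dz":0,"ax":0,"ay":0,"az":0,"claw":0},{"dx":3.7,"dy":0,"dz":0,"ax":0,"ay":0,"az":0,"claw":0},{"dx":3.7,"dy":0,"dz":0,"ax":0,"ay":0,"az":0,"claw":0},{"dx":3.7,"dy":0,"dz":0,"ax":0,"ay":0,"az":0,"claw":0}]}}

```text
time: 17.4
position: [0.5993, 0.1736, 0.0326]
tcp_rot: [[0.0, 0.066, -0.998], [0.0, -0.998, -0.066], [-1.0, -0.0, -0.0]]
force: [0.3, -0.6, -2.2]
finger_gap: 0.0118
```

```bash
python3 go.py .5994 .1733 .032 -86.2
```

```text
t 17.4 pos [0.5993 0.1736 0.0326] yawY -86.20 gap 0.0118 F [ 0.3 -0.6 -2.2] q [0.22 0.64 1.45 0.   1.05 1.73]
d(cm) [ 0.06  0.03 -0.01] rot [-0.     -0.0003  0.0001]
```

Emit:
{"fn": "jog_arm", "kwargs": {"targets": [{"dx":0,"dy":0,"dz":0,"ax":0,"ay":0,"az":0,"claw":0.25},{"dx":0,"dy":0,"dz":0,"ax":0,"ay":0,"az":0,"claw":0.25},{"dx":0,"dy":0,"dz":0,"ax":0,"ay":0,"az":0,"claw":0.25},{"dx":-2,"dy":0,"dz":0,"ax":0,"ay":0,"az":0,"claw":0.25},{"dx":-5,"dy":0,"dz":0,"ax":0,"ay":0,"az":0,"claw":0.25},{"dx":-9,"dy":0,"dz":0,"ax":0,"ay":0,"az":0,"claw":0.4},{"dx":-12,"dy":0,"dz":0,"ax":0,"ay":0,"az":0,"claw":0.4},{"dx":-12,"dy":0,"dz":0,"ax":0,"ay":0,"az":0,"claw":0.4},{"dx":-12,"dy":0,"dz":0,"ax":0,"ay":0,"az":0,"claw":0.4}]}}

```text
time: 18.3
position: [0.5992, 0.1736, 0.1526]
tcp_rot: [[0.001, 0.066, -0.998], [0.0, -0.998, -0.066], [-1.0, -0.0, -0.001]]
force: [-0.6, -0.1, -0.5]
finger_gap: 0.0375
```

```bash
python3 go.py .481 -.3151 .055 -97.2; python3 - <<'E'
from m import *
for n in("scene","top"):
    c=cam(n); cv2.imwrite(f"pics/{n}6.png",c["image"])
for k,v in bars(c).items(): print(k,*v)
E
```

```text
t 18.3 pos [0.5992 0.1736 0.1526] yawY -86.20 gap 0.0375 F [-0.6 -0.1 -0.5] q [0.22 0.51 1.36 0.   1.28 1.73]
d(cm) [ 9.74 47.98 15.04] rot [ 0.1919 -0.0007  0.0002]
red [ 0.4813 -0.3152] [ 0.4809 -0.315 ] -7.23 0.0861
green [ 0.4858 -0.3775] [ 0.4853 -0.3774] -0.96 0.086
```

Emit:
{"fn": "jog_arm", "kwargs": {"targets": [{"dx":0,"dy":48,"dz":15,"ax":0.192,"ay":0,"az":0,"claw":0.4},{"dx":0,"dy":48,"dz":15,"ax":0.192,"ay":0,"az":0,"claw":0.4},{"dx":0,"dy":48,"dz":15,"ax":0.192,"ay":0,"az":0,"claw":0.4},{"dx":0,"dy":48,"dz":15,"ax":0.192,"ay":0,"az":0,"claw":0.4},{"dx":0,"dy":48,"dz":15,"ax":0.192,"ay":0,"az":0,"claw":0.4},{"dx":0,"dy":48,"dz":15,"ax":0.192,"ay":0,"az":0,"claw":0.4},{"dx":0,"dy":48,"dz":15,"ax":0.192,"ay":0,"az":0,"claw":0.4},{"dx":0,"dy":48,"dz":15,"ax":0.192,"ay":0,"az":0,"claw":0.4},{"dx":0,"dy":48,"dz":15,"ax":0.192,"ay":0,"az":0,"claw":0.4},{"dx":0,"dy":48,"dz":15,"ax":0.192,"ay":0,"az":0,"claw":0.4},{"dx":0,"dy":48,"dz":15,"ax":0.192,"ay":0,"az":0,"claw":0.4},{"dx":5,"dy":48,"dz":15,"ax":0.192,"ay":0,"az":0,"claw":0.4},{"dx":9.8,"dy":48,"dz":15,"ax":0.192,"ay":0,"az":0,"claw":0.4},{"dx":9.8,"dy":48,"dz":15,"ax":0.192,"ay":0,"az":0,"claw":0.4},{"dx":9.8,"dy":48,"dz":15,"ax":0.192,"ay":0,"az":0,"claw":0.4}]}}

```text
time: 19.9
position: [0.4814, -0.3148, 0.0548]
tcp_rot: [[-0.001, -0.125, -0.992], [0.001, -0.992, 0.125], [-1.0, -0.001, 0.001]]
force: [1.0, -0.6, 1.0]
finger_gap: 0.0375
```

```bash
python3 go.py .481 -.3151 .0035 -97.2; python3 - <<'E'
from m import *
for n in("scene","top"):
    c=cam(n); cv2.imwrite(f"pics/{n}7.png",c["image"])
for k,v in bars(c).items(): print(k,*v)
E
```

```text
t 19.9 pos [ 0.4814 -0.3148  0.0548] yawY -97.18 gap 0.0375 F [ 1.  -0.6  1. ] q [-0.64  0.52  1.59  0.    1.04  1.05]
d(cm) [5.13 0.03 0.03] rot [0.0004 0.0013 0.0008]
yellow [0.5975 0.2155] [0.5979 0.216 ] 4.1 0.0869
blue [0.5996 0.1759] [0.6    0.1763] 3.6 0.0875
black [0.6083 0.0995] [0.6069 0.0992] 3.68 0.0869
```

View pics/top7.png

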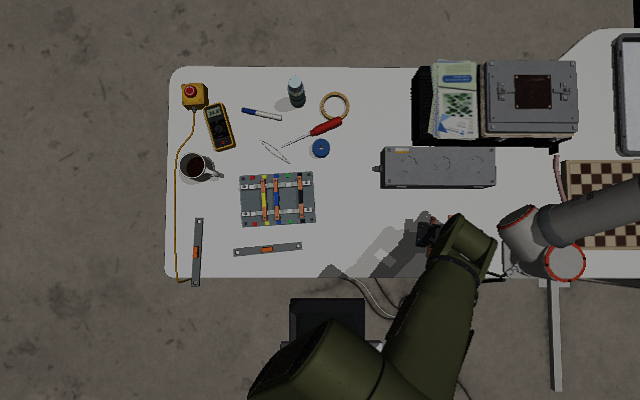

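```bash
python3 - <<'E'
from m import *
c=cam()
o,d=ray(c,np.c_[np.tile(np.arange(640),400),np.repeat(np.arange(400),640)])
X=(o+c["range_z"].ravel()[:,None]*d).reshape(400,640,3)
for v in (215,225,235,245,255): print(v,[(u,*X[v,u].round(2)) for u in range(415,535,8)])
E
```

```text
215 [(415, np.float64(0.55), np.float64(-0.27), np.float64(0.01)), (423, np.float64(0.55), np.float64(-0.29), np.float64(-0.0)), (431, np.float64(0.55), np.float64(-0.32), np.float64(-0.0)), (439, np.float64(0.55), np.float64(-0.34), np.float64(0.0)), (447, np.float64(0.55), np.float64(-0.37), np.float64(-0.0)), (455, np.float64(0.54), np.float64(-0.29), np.float64(0.33)), (463, np.float64(0.55), np.float64(-0.42), np.float64(-0.0)), (471, np.float64(0.55), np.float64(-0.45), np.float64(-0.0)), (479, np.float64(0.55), np.float64(-0.47), np.float64(0.0)), (487, np.float64(0.55), np.float64(-0.5), np.float64(0.0)), (495, np.float64(0.55), np.float64(-0.52), np.float64(0.0)), (503, np.float64(0.55), np.float64(-0.55), np.float64(-0.0)), (511, np.float64(0.55), np.float64(-0.52), np.float64(0.11)), (519, np.float64(0.55), np.float64(-0.53), np.float64(0.16)), (527, np.float64(0.54), np.float64(-0.53), np.float64(0.18))]
225 [(415, np.float64(0.52), np.float64(-0.27), np.float64(-0.0)), (423, np.float64(0.52), np.float64(-0.24), np.float64(0.2)), (431, np.float64(0.52), np.float64(-0.32),
[... 2856 characters left out ...]
 np.float64(0.41)), (447, np.float64(0.45), np.float64(-0.24), np.float64(0.41)), (455, np.float64(0.45), np.float64(-0.26), np.float64(0.41)), (463, np.float64(0.44), np.float64(-0.3), np.float64(0.33)), (471, np.float64(0.45), np.float64(-0.31), np.float64(0.35)), (479, np.float64(0.45), np.float64(-0.33), np.float64(0.36)), (487, np.float64(0.45), np.float64(-0.34), np.float64(0.38)), (495, np.float64(0.42), np.float64(-0.52), np.float64(-0.0)), (503, np.float64(0.42), np.float64(-0.54), np.float64(0.02)), (511, np.float64(0.43), np.float64(-0.56), np.float64(0.04)), (519, np.float64(0.43), np.float64(-0.53), np.float64(0.14)), (527, np.float64(0.43), np.float64(-0.54), np.float64(0.16))]
```

View pics/scene7.png

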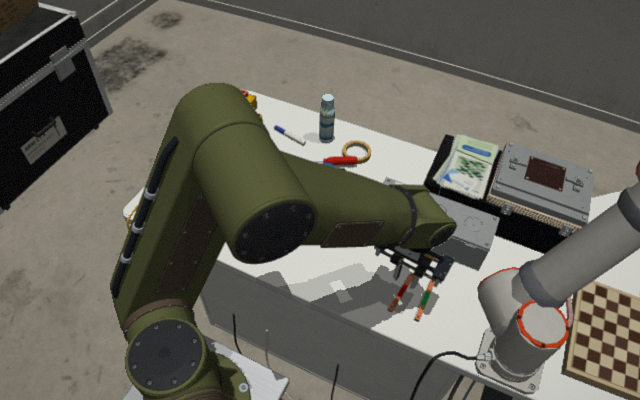

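Emit:
{"fn": "jog_arm", "kwargs": {"targets": [{"dx":2.5,"dy":0,"dz":0,"ax":0,"ay":0,"az":0,"claw":0.4},{"dx":4,"dy":0,"dz":0,"ax":0,"ay":0,"az":0,"claw":0.4},{"dx":5.1,"dy":0,"dz":0,"ax":0,"ay":0,"az":0,"claw":0.4},{"dx":5.1,"dy":0,"dz":0,"ax":0,"ay":0,"az":0,"claw":0.4},{"dx":5.1,"dy":0,"dz":0,"ax":0,"ay":0,"az":0,"claw":0},{"dx":5.1,"dy":0,"dz":0,"ax":0,"ay":0,"az":0,"claw":0},{"dx":5.1,"dy":0,"dz":0,"ax":0,"ay":0,"az":0,"claw":0},{"dx":5.1,"dy":0,"dz":0,"ax":0,"ay":0,"az":0,"claw":0},{"dx":5.1,"dy":0,"dz":0,"ax":0,"ay":0,"az":0,"claw":0},{"dx":5.1,"dy":0,"dz":0,"ax":0,"ay":0,"az":0,"claw":0},{"dx":2,"dy":0,"dz":0,"ax":0,"ay":0,"az":0,"claw":0},{"dx":-2,"dy":0,"dz":0,"ax":0,"ay":0,"az":0,"claw":0},{"dx":-6.5,"dy":0,"dz":0,"ax":0,"ay":0,"az":0,"claw":0},{"dx":-6.5,"dy":0,"dz":0,"ax":0,"ay":0,"az":0,"claw":0},{"dx":-6.5,"dy":0,"dz":0,"ax":0,"ay":0,"az":0,"claw":0}]}}

```text
time: 21.55
position: [0.4813, -0.3153, 0.1196]
tcp_rot: [[0.001, -0.125, -0.992], [-0.0, -0.992, 0.125], [-1.0, 0.0, -0.001]]
force: [-0.6, 0.7, -3.5]
finger_gap: 0.0112
```

```bash
python3 go.py .5944 .2491 .07 -86.2
```

```text
t 21.6 pos [ 0.4813 -0.3153  0.1196] yawY -97.20 gap 0.0112 F [-0.6  0.7 -3.5] q [-0.64  0.44  1.54  0.    1.16  1.05]
d(cm) [  4.94 -57.41  -4.14] rot [-0.192  -0.0007 -0.0005]
```

Emit:
{"fn": "jog_arm", "kwargs": {"targets": [{"dx":0,"dy":-4,"dz":-0.3,"ax":-0.01,"ay":0,"az":0,"claw":0},{"dx":0,"dy":-8,"dz":-0.6,"ax":-0.02,"ay":0,"az":0,"claw":0},{"dx":0,"dy":-12,"dz":-0.9,"ax":-0.04,"ay":0,"az":0,"claw":0},{"dx":0,"dy":-16,"dz":-1.2,"ax":-0.06,"ay":0,"az":0,"claw":0},{"dx":0,"dy":-20,"dz":-1.5,"ax":-0.08,"ay":0,"az":0,"claw":0},{"dx":0,"dy":-24,"dz":-1.8,"ax":-0.1,"ay":0,"az":0,"claw":0},{"dx":0,"dy":-28,"dz":-2.1,"ax":-0.12,"ay":0,"az":0,"claw":0},{"dx":0,"dy":-32,"dz":-2.4,"ax":-0.14,"ay":0,"az":0,"claw":0},{"dx":0,"dy":-36,"dz":-2.7,"ax":-0.16,"ay":0,"az":0,"claw":0},{"dx":0,"dy":-40,"dz":-3,"ax":-0.18,"ay":0,"az":0,"claw":0},{"dx":0,"dy":-44,"dz":-3.3,"ax":-0.19,"ay":0,"az":0,"claw":0},{"dx":0,"dy":-48,"dz":-3.6,"ax":-0.192,"ay":0,"az":0,"claw":0},{"dx":0,"dy":-52,"dz":-3.9,"ax":-0.192,"ay":0,"az":0,"claw":0},{"dx":0,"dy":-56,"dz":-4.1,"ax":-0.192,"ay":0,"az":0,"claw":0},{"dx":0,"dy":-57.4,"dz":-4.1,"ax":-0.192,"ay":0,"az":0,"claw":0},{"dx":0,"dy":-57.4,"dz":-4.1,"ax":-0.192,"ay":0,"az":0,"claw":0},{"dx":3,"dy":-57.4,"dz":-4.1,"ax":-0.192,"ay":0,"az":0,"claw":0},{"dx":5,"dy":-57.4,"dz":-4.1,"ax":-0.192,"ay":0,"az":0,"claw":0},{"dx":5,"dy":-57.4,"dz":-4.1,"ax":-0.192,"ay":0,"az":0,"claw":0},{"dx":5,"dy":-57.4,"dz":-4.1,"ax":-0.192,"ay":0,"az":0,"claw":0}]}}

```text
time: 23.55
position: [0.594, 0.2478, 0.0695]
tcp_rot: [[-0.001, 0.065, -0.998], [-0.0, -0.998, -0.065], [-1.0, 0.0, 0.001]]
force: [-0.2, 0.3, -1.0]
finger_gap: 0.0115
```

```bash
python3 go.py .5944 .2491 .0325 -86.2; python3 - <<'E'
from m import *
for n in("scene",):
    c=cam(n); cv2.imwrite(f"pics/{n}8.png",cv2.resize(c["image"][110:260,120:340],None,fx=3.6,fy=3.6))
E
```

```text
t 23.6 pos [0.594  0.2478 0.0695] yawY -86.26 gap 0.0115 F [-0.2  0.3 -1. ] q [ 0.34  0.64  1.36 -0.    1.15  1.84]
d(cm) [ 3.7  -0.12 -0.05] rot [-0.0011  0.0007 -0.0003]
```

View pics/scene8.png

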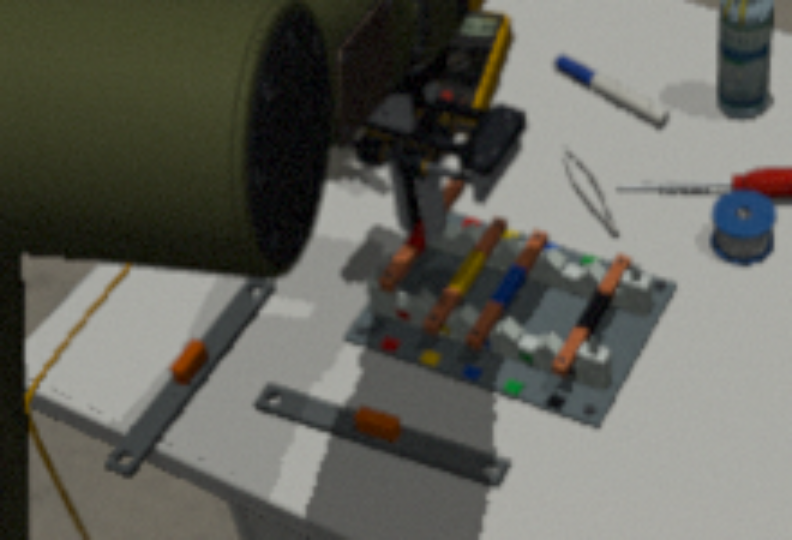

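Red bar held above its slot (crop ~(420,240)), yellow, blue, black seated. Body is clear of the mug. Lower.

Emit:
{"fn": "jog_arm", "kwargs": {"targets": [{"dx":1,"dy":-0.1,"dz":0,"ax":0,"ay":0,"az":0,"claw":0},{"dx":2,"dy":-0.1,"dz":0,"ax":0,"ay":0,"az":0,"claw":0},{"dx":2.8,"dy":-0.1,"dz":0,"ax":0,"ay":0,"az":0,"claw":0},{"dx":3.4,"dy":-0.1,"dz":0,"ax":0,"ay":0,"az":0,"claw":0},{"dx":3.7,"dy":-0.1,"dz":0,"ax":0,"ay":0,"az":0,"claw":0},{"dx":3.7,"dy":-0.1,"dz":0,"ax":0,"ay":0,"az":0,"claw":0},{"dx":3.7,"dy":-0.1,"dz":0,"ax":0,"ay":0,"az":0,"claw":0}]}}

```text
time: 24.3
position: [0.594, 0.2501, 0.0325]
tcp_rot: [[0.0, 0.066, -0.998], [0.0, -0.998, -0.066], [-1.0, -0.0, -0.0]]
force: [-0.1, -0.0, -1.7]
finger_gap: 0.0117
```

```bash
python3 go.py .5944 .2491 .0325 -86.2
```

```text
t 24.3 pos [0.594  0.2501 0.0325] yawY -86.20 gap 0.0117 F [-0.1 -0.  -1.7] q [0.34 0.68 1.38 0.   1.08 1.85]
d(cm) [-0.    0.1  -0.04] rot [ 0.     -0.0002  0.0001]
```

Emit:
{"fn": "jog_arm", "kwargs": {"targets": [{"dx":0,"dy":0.1,"dz":0,"ax":0,"ay":0,"az":0,"claw":0.25},{"dx":0,"dy":0.1,"dz":0,"ax":0,"ay":0,"az":0,"claw":0.25},{"dx":0,"dy":0.1,"dz":0,"ax":0,"ay":0,"az":0,"claw":0.25},{"dx":-2,"dy":0.1,"dz":0,"ax":0,"ay":0,"az":0,"claw":0.25},{"dx":-5,"dy":0.1,"dz":0,"ax":0,"ay":0,"az":0,"claw":0.25},{"dx":-9,"dy":0.1,"dz":0,"ax":0,"ay":0,"az":0,"claw":0.4},{"dx":-12,"dy":0.1,"dz":0,"ax":0,"ay":0,"az":0,"claw":0.4},{"dx":-12,"dy":0.1,"dz":0,"ax":0,"ay":0,"az":0,"claw":0.4},{"dx":-12,"dy":0.1,"dz":0,"ax":0,"ay":0,"az":0,"claw":0.4}]}}

```text
time: 25.2
position: [0.5939, 0.2491, 0.1526]
tcp_rot: [[0.001, 0.066, -0.998], [0.0, -0.998, -0.066], [-1.0, -0.0, -0.001]]
force: [-0.6, 0.1, -0.1]
finger_gap: 0.0373
```

```bash
python3 - <<'E'
from m import *
for n in("scene","top"):
    c=cam(n); cv2.imwrite(f"pics/{n}9.png",c["image"])
for k,v in bars(c).items(): print(k,*v)
E
python3 go.py .4856 -.3705 .055 -91
```

```text
green [ 0.4858 -0.3775] [ 0.4852 -0.3774] -0.94 0.0857
black [0.6083 0.0994] [0.6071 0.0991] 3.6 0.0873
t 25.3 pos [0.5934 0.2488 0.151 ] yawY -86.21 gap 0.0372 F [0.3 0.5 0.7] q [0.34 0.55 1.29 0.   1.3  1.84]
d(cm) [ 9.66 61.08 14.84] rot [ 0.0837  0.0021 -0.0007]
```

Emit:
{"fn": "jog_arm", "kwargs": {"targets": [{"dx":0,"dy":61,"dz":14.8,"ax":0.084,"ay":0,"az":0,"claw":0.4},{"dx":0,"dy":61,"dz":14.8,"ax":0.084,"ay":0,"az":0,"claw":0.4},{"dx":0,"dy":61,"dz":14.8,"ax":0.084,"ay":0,"az":0,"claw":0.4},{"dx":0,"dy":61,"dz":14.8,"ax":0.084,"ay":0,"az":0,"claw":0.4},{"dx":0,"dy":61,"dz":14.8,"ax":0.084,"ay":0,"az":0,"claw":0.4},{"dx":0,"dy":61,"dz":14.8,"ax":0.084,"ay":0,"az":0,"claw":0.4},{"dx":0,"dy":61,"dz":14.8,"ax":0.084,"ay":0,"az":0,"claw":0.4},{"dx":0,"dy":61,"dz":14.8,"ax":0.084,"ay":0,"az":0,"claw":0.4},{"dx":0,"dy":61,"dz":14.8,"ax":0.084,"ay":0,"az":0,"claw":0.4},{"dx":0,"dy":61,"dz":14.8,"ax":0.084,"ay":0,"az":0,"claw":0.4},{"dx":0,"dy":61,"dz":14.8,"ax":0.084,"ay":0,"az":0,"claw":0.4},{"dx":0,"dy":61,"dz":14.8,"ax":0.084,"ay":0,"az":0,"claw":0.4},{"dx":0,"dy":61,"dz":14.8,"ax":0.084,"ay":0,"az":0,"claw":0.4},{"dx":0,"dy":61,"dz":14.8,"ax":0.084,"ay":0,"az":0,"claw":0.4},{"dx":0,"dy":61,"dz":14.8,"ax":0.084,"ay":0,"az":0,"claw":0.4},{"dx":5,"dy":61,"dz":14.8,"ax":0.084,"ay":0,"az":0,"claw":0.4},{"dx":5,"dy":61,"dz":14.8,"ax":0.084,"ay":0,"az":0,"claw":0.4},{"dx":5,"dy":61,"dz":14.8,"ax":0.084,"ay":0,"az":0,"claw":0.4}]}}

```text
time: 27.1
position: [0.4869, -0.3682, 0.1026]
tcp_rot: [[-0.001, -0.016, -1.0], [0.001, -1.0, 0.016], [-1.0, -0.001, 0.002]]
force: [-0.1, -0.8, 0.5]
finger_gap: 0.0375
```

```bash
python3 - <<'E'
from m import *
for n in("scene","top"):
    c=cam(n); cv2.imwrite(f"pics/{n}10.png",c["image"])
    if n=="scene": cv2.imwrite("pics/s10z.png",cv2.resize(c["image"][160:400,340:640],None,fx=2.5,fy=2.5))
for k,v in bars(c).items(): print(k,*v)
o,d=ray(c,np.c_[np.tile(np.arange(640),400),np.repeat(np.arange(400),640)])
X=(o+c["range_z"].ravel()[:,None]*d).reshape(-1,3)
q=X[(X[:,2]>.16)&(X[:,2]<.27)&(X[:,0]>.44)&(X[:,0]<.53)]
print(np.histogram(q[:,1],np.arange(-.56,-.26,.01)))
E
python3 go.py .4856 -.3705 .0035 -91
```

```text
red [0.5932 0.254 ] [0.5932 0.2544] 3.57 0.0851
yellow [0.5975 0.2154] [0.5984 0.216 ] 4.2 0.0866
blue [0.5996 0.1759] [0.6001 0.1763] 3.52 0.0881
black [0.6083 0.0992] [0.6067 0.0991] 3.75 0.0873
(array([225, 207,  73,  73,  57,  45,  21,   0,   0,   0,   1,   0,   0,
         0,   0,   0,   0,   0,   0,   0,   0,  10,  22, 113,  71,  97,
        97, 111,  26,   0]), array([-0.56, -0.55, -0.54, -0.53, -0.52, -0.51, -0.5 , -0.49, -0.48,
       -0.47, -0.46, -0.45, -0.44, -0.43, -0.42, -0.41, -0.4 , -0.39,
       -0.38, -0.37, -0.36, -0.35, -0.34, -0.33, -0.32, -0.31, -0.3 ,
       -0.29, -0.28, -0.27, -0.26]))
t 27.2 pos [ 0.4876 -0.3693  0.1045] yawY -90.97 gap 0.0375 F [0.5 0.4 0.7] q [-0.71  0.53  1.44  0.    1.17  0.88]
d(cm) [10.1   0.1   0.21] rot [ 0.0006 -0.0017 -0.0014]
```

View pics/s10z.png

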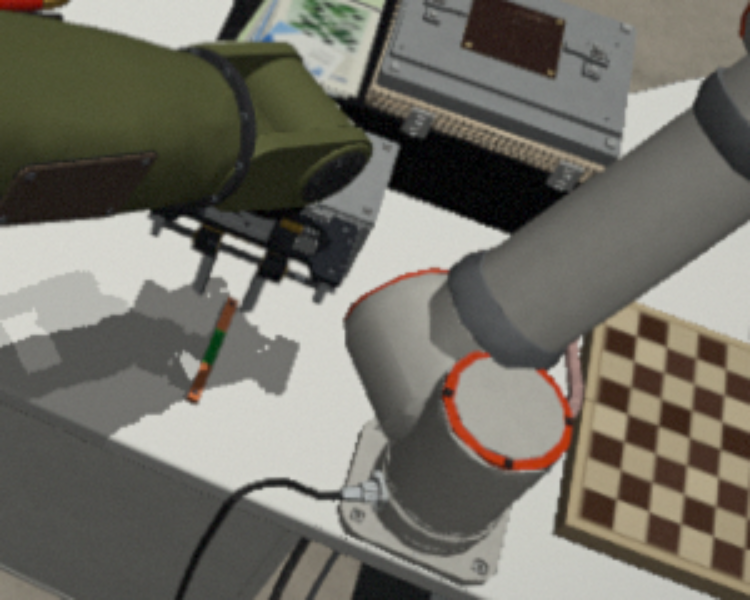

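View pics/top10.png

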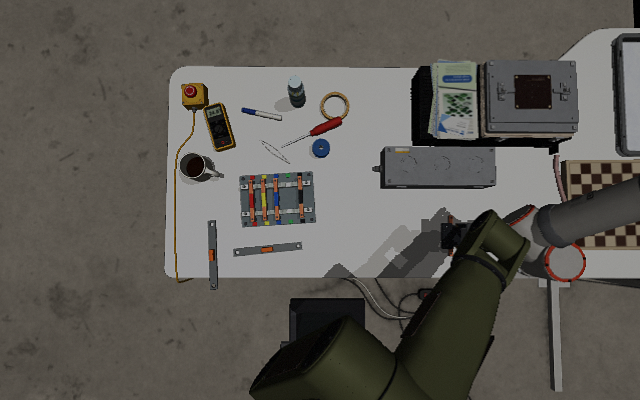

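Emit:
{"fn": "jog_arm", "kwargs": {"targets": [{"dx":3,"dy":0,"dz":0,"ax":0,"ay":0,"az":0,"claw":0.4},{"dx":5,"dy":0,"dz":0,"ax":0,"ay":0,"az":0,"claw":0.4},{"dx":5,"dy":0,"dz":0,"ax":0,"ay":0,"az":0,"claw":0.4},{"dx":5,"dy":0,"dz":0,"ax":0,"ay":0,"az":0,"claw":0.4}]}}

```text
time: 27.6
position: [0.4874, -0.3698, 0.0543]
tcp_rot: [[0.001, -0.017, -1.0], [-0.001, -1.0, 0.017], [-1.0, 0.001, -0.001]]
force: [0.3, -0.5, 0.4]
finger_gap: 0.0378
```

```bash
python3 go.py .4856 -.3705 .0035 -91;  python3 - <<'E'
from m import *
c=cam("scene"); cv2.imwrite("pics/s11z.png",cv2.resize(c["image"][160:400,340:640],None,fx=2.5,fy=2.5))
E
```

```text
t 27.6 pos [ 0.4874 -0.3698  0.0543] yawY -91.00 gap 0.0378 F [ 0.3 -0.5  0.4] q [-0.71  0.59  1.48 -0.    1.07  0.88]
d(cm) [5.08 0.07 0.18] rot [-0.     -0.0014 -0.0012]
```

View pics/s11z.png

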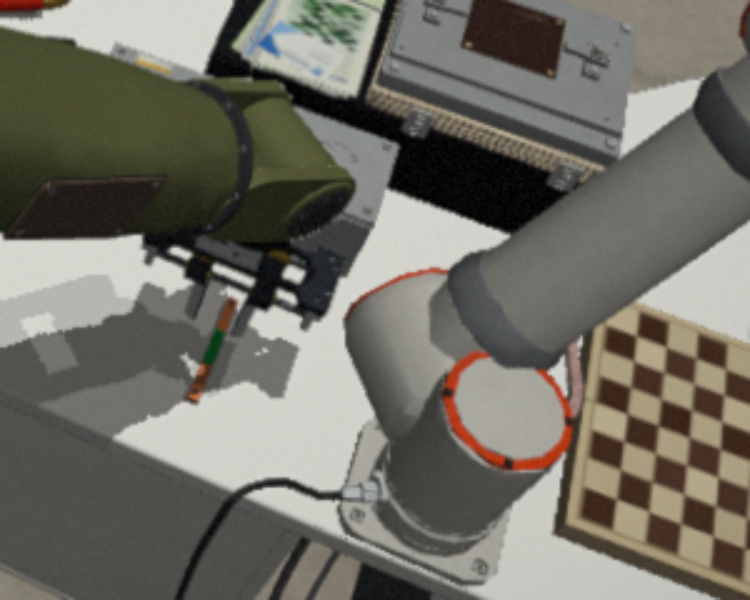

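There's a visible gap between the gripper body (right end ~(335,300)) and the grey arm (~(350,315)). Continue down and grip.

Emit:
{"fn": "jog_arm", "kwargs": {"targets": [{"dx":1.5,"dy":0,"dz":0.1,"ax":0,"ay":0,"az":0,"claw":0.4},{"dx":3,"dy":0,"dz":0.1,"ax":0,"ay":0,"az":0,"claw":0.4},{"dx":4.2,"dy":0,"dz":0.1,"ax":0,"ay":0,"az":0,"claw":0.4},{"dx":5,"dy":0,"dz":0.1,"ax":0,"ay":0,"az":0,"claw":0.4},{"dx":5,"dy":0,"dz":0.1,"ax":0,"ay":0,"az":0,"claw":0},{"dx":5,"dy":0,"dz":0.1,"ax":0,"ay":0,"az":0,"claw":0},{"dx":5,"dy":0,"dz":0.1,"ax":0,"ay":0,"az":0,"claw":0},{"dx":5,"dy":0,"dz":0.1,"ax":0,"ay":0,"az":0,"claw":0},{"dx":5,"dy":0,"dz":0.1,"ax":0,"ay":0,"az":0,"claw":0},{"dx":5,"dy":0,"dz":0.1,"ax":0,"ay":0,"az":0,"claw":0},{"dx":5,"dy":0,"dz":0.1,"ax":0,"ay":0,"az":0,"claw":0},{"dx":2,"dy":0,"dz":0,"ax":0,"ay":0,"az":0,"claw":0},{"dx":-2,"dy":0,"dz":0,"ax":0,"ay":0,"az":0,"claw":0},{"dx":-6.5,"dy":0,"dz":0,"ax":0,"ay":0,"az":0,"claw":0},{"dx":-6.5,"dy":0,"dz":0,"ax":0,"ay":0,"az":0,"claw":0},{"dx":-6.5,"dy":0,"dz":0,"ax":0,"ay":0,"az":0,"claw":0}]}}

```text
time: 29.25
position: [0.4867, -0.3694, 0.1178]
tcp_rot: [[0.001, -0.018, -1.0], [-0.001, -1.0, 0.018], [-1.0, 0.001, -0.001]]
force: [-0.1, 0.4, -2.0]
finger_gap: 0.0117
```

```bash
python3 go.py .6019 .1354 .07 -86.2
```

```text
t 29.2 pos [ 0.4867 -0.3694  0.1178] yawY -91.02 gap 0.0117 F [-0.1  0.4 -2. ] q [-0.71  0.51  1.43  0.    1.19  0.88]
d(cm) [  4.75 -50.68 -10.62] rot [-0.084  -0.0008 -0.0006]
```

Emit:
{"fn": "jog_arm", "kwargs": {"targets": [{"dx":0,"dy":-4,"dz":-0.8,"ax":-0.01,"ay":0,"az":0,"claw":0},{"dx":0,"dy":-8,"dz":-1.6,"ax":-0.02,"ay":0,"az":0,"claw":0},{"dx":0,"dy":-12,"dz":-2.4,"ax":-0.03,"ay":0,"az":0,"claw":0},{"dx":0,"dy":-16,"dz":-3.2,"ax":-0.04,"ay":0,"az":0,"claw":0},{"dx":0,"dy":-20,"dz":-4,"ax":-0.05,"ay":0,"az":0,"claw":0},{"dx":0,"dy":-24,"dz":-4.8,"ax":-0.06,"ay":0,"az":0,"claw":0},{"dx":0,"dy":-28,"dz":-5.6,"ax":-0.07,"ay":0,"az":0,"claw":0},{"dx":0,"dy":-32,"dz":-6.4,"ax":-0.08,"ay":0,"az":0,"claw":0},{"dx":0,"dy":-36,"dz":-7.4,"ax":-0.084,"ay":0,"az":0,"claw":0},{"dx":0,"dy":-40,"dz":-8.4,"ax":-0.084,"ay":0,"az":0,"claw":0},{"dx":0,"dy":-44,"dz":-9.4,"ax":-0.084,"ay":0,"az":0,"claw":0},{"dx":0,"dy":-48,"dz":-10.6,"ax":-0.084,"ay":0,"az":0,"claw":0},{"dx":0,"dy":-50.7,"dz":-10.6,"ax":-0.084,"ay":0,"az":0,"claw":0},{"dx":0,"dy":-50.7,"dz":-10.6,"ax":-0.084,"ay":0,"az":0,"claw":0},{"dx":3,"dy":-50.7,"dz":-10.6,"ax":-0.084,"ay":0,"az":0,"claw":0},{"dx":4.8,"dy":-50.7,"dz":-10.6,"ax":-0.084,"ay":0,"az":0,"claw":0},{"dx":4.8,"dy":-50.7,"dz":-10.6,"ax":-0.084,"ay":0,"az":0,"claw":0},{"dx":4.8,"dy":-50.7,"dz":-10.6,"ax":-0.084,"ay":0,"az":0,"claw":0},{"dx":4.8,"dy":-50.7,"dz":-10.6,"ax":-0.084,"ay":0,"az":0,"claw":0}]}}

```text
time: 31.15
position: [0.602, 0.1353, 0.0703]
tcp_rot: [[0.001, 0.066, -0.998], [0.0, -0.998, -0.066], [-1.0, -0.0, -0.001]]
force: [-0.0, 0.6, -2.7]
finger_gap: 0.0118
```

```bash
python3 go.py .6019 .1354 .0325 -86.2
```

```text
t 31.1 pos [0.602  0.1353 0.0703] yawY -86.22 gap 0.0118 F [-0.   0.6 -2.7] q [ 0.16  0.58  1.45 -0.    1.11  1.67]
d(cm) [ 3.78 -0.01  0.02] rot [-0.0004 -0.001   0.0001]
```

Emit:
{"fn": "jog_arm", "kwargs": {"targets": [{"dx":1,"dy":0,"dz":0,"ax":0,"ay":0,"az":0,"claw":0},{"dx":2,"dy":0,"dz":0,"ax":0,"ay":0,"az":0,"claw":0},{"dx":2.8,"dy":0,"dz":0,"ax":0,"ay":0,"az":0,"claw":0},{"dx":3.4,"dy":0,"dz":0,"ax":0,"ay":0,"az":0,"claw":0},{"dx":3.75,"dy":0,"dz":0,"ax":0,"ay":0,"az":0,"claw":0},{"dx":3.75,"dy":0,"dz":0,"ax":0,"ay":0,"az":0,"claw":0},{"dx":3.75,"dy":0,"dz":0,"ax":0,"ay":0,"az":0,"claw":0},{"dx":3.75,"dy":0,"dz":0,"ax":0,"ay":0,"az":0,"claw":0.22},{"dx":3.75,"dy":0,"dz":0,"ax":0,"ay":0,"az":0,"claw":0.22},{"dx":3.75,"dy":0,"dz":0,"ax":0,"ay":0,"az":0,"claw":0.22},{"dx":2,"dy":0,"dz":0,"ax":0,"ay":0,"az":0,"claw":0.22},{"dx":-1,"dy":0,"dz":0,"ax":0,"ay":0,"az":0,"claw":0.22},{"dx":-5,"dy":0,"dz":0,"ax":0,"ay":0,"az":0,"claw":0.22},{"dx":-10,"dy":0,"dz":0,"ax":0,"ay":0,"az":0,"claw":0.4},{"dx":-10,"dy":0,"dz":0,"ax":0,"ay":0,"az":0,"claw":0.4},{"dx":-10,"dy":0,"dz":0,"ax":0,"ay":0,"az":0,"claw":0.4}]}}

```text
time: 32.75
position: [0.602, 0.1357, 0.1705]
tcp_rot: [[0.002, 0.066, -0.998], [0.0, -0.998, -0.066], [-1.0, -0.0, -0.002]]
force: [0.1, -0.6, 0.1]
finger_gap: 0.0373
```

```bash
python3 - <<'E'
from m import *
for n in("scene","top"):
    c=cam(n); cv2.imwrite(f"pics/{n}12.png",c["image"])
    if n=="scene": cv2.imwrite("pics/s12z.png",cv2.resize(c["image"][110:260,120:340],None,fx=3.6,fy=3.6))
im=c["image"]; cv2.imwrite("pics/t12z.png",cv2.resize(im[150:290,160:340],None,fx=4.2,fy=4.2,interpolation=cv2.INTER_CUBIC))
E
python3 go.py
```

```text
t 32.9 pos [0.6011 0.1355 0.1682] yawY -86.20 gap 0.0376 F [0.  0.9 0.4] q [ 0.16  0.48  1.36 -0.    1.3   1.67]
```

View pics/s12z.png

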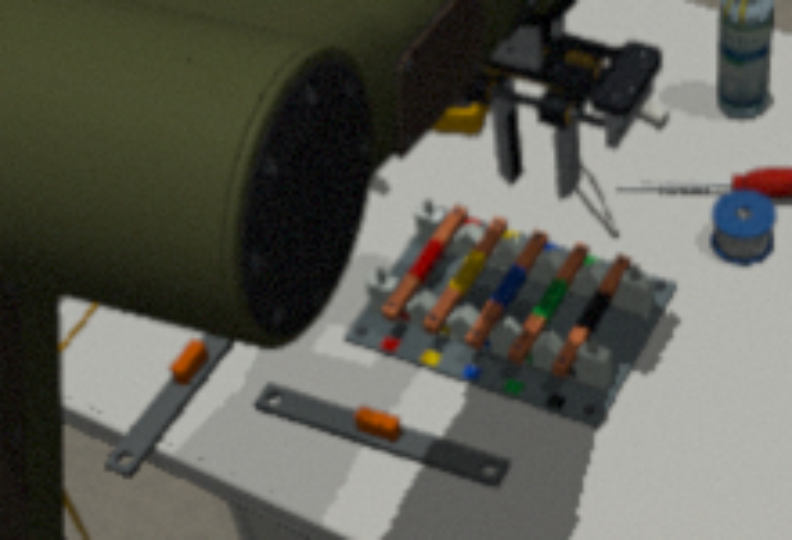

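View pics/t12z.png

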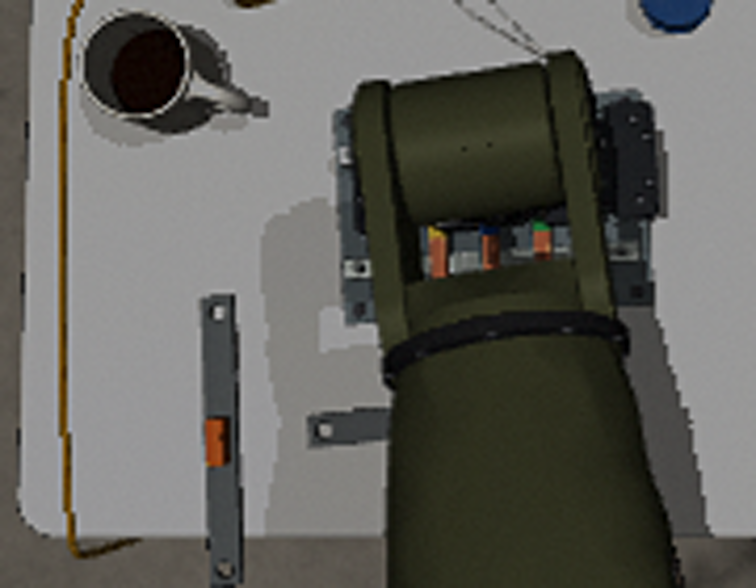

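```bash
cat > keep.py <<'E'
from m import *
def keepers(c,im=None,zo=0.0):
    im=c["image"] if im is None else im
    hsv=cv2.cvtColor(im,cv2.COLOR_BGR2HSV); m=masks(im)
    res=[]
    for ce,a,l in comps(m["orange"]|m["red"],38,75):
        p=plane(c,ce,.02)[0]
        if not(.3<p[0]<.55 and .0<p[1]<.55): continue
        # dark pixels near
        vv,uu=np.mgrid[0:400,0:640]; near=(np.hypot(uu-ce[0],vv-ce[1])<48)
        dark=(hsv[...,2]<95)&near|l
        dark=cv2.morphologyEx(dark.astype(np.uint8),cv2.MORPH_OPEN,np.ones((3,3)))
        k,lab=cv2.connectedComponents(dark); i=lab[int(round(ce[1])),int(round(ce[0]))]
        ys,xs=np.nonzero(lab==i)
        cs,_=cv2.findContours((lab==i).astype(np.uint8),cv2.RETR_EXTERNAL,cv2.CHAIN_APPROX_NONE)
        W=plane(c,cs[0].reshape(-1,2),.006+zo)[:,:2]
        r=cv2.minAreaRect((W*1000).astype(np.float32))
        w,h=r[1]; 
        box=cv2.boxPoints(r)/1000
        e=[np.linalg.norm(box[1]-box[0]),np.linalg.norm(box[2]-box[1])]
        d=box[1]-box[0] if e[0]>e[1] else box[2]-box[1]
        # holes: bright blob near +-96mm along d
        d=d/np.linalg.norm(d); c0=np.array(r[0])/1000; H=[]
        g=cv2.cvtColor(im,cv2.COLOR_BGR2GRAY).astype(float)
        for s in(-1,1):
            q=np.r_[c0+s*.096*d,.004+zo]; uv=proj(c,q)[0]; x0,y0=int(round(uv[0])),int(round(uv[1]))
            pt=g[y0-3:y0+4,x0-3:x0+4]; inner=np.clip(pt-np.percentile(pt,30)-15,0,None); yy,xx=np.mgrid[-3:4,-3:4]
            rr=np.hypot(xx+x0-uv[0],yy+y0-uv[1])<3; inner=inner*rr
            H.append(plane(c,[x0+(inner*xx).sum()/inner.sum(),y0+(inner*yy).sum()/inner.sum()],.004+zo)[0][:2])
        hm=(H[0]+H[1])/2; hd=H[1]-H[0]
        res.append(dict(grip=p[:2].round(4),rect=(c0.round(4),round(w,1),round(h,1),round(ang(d),2)),holes=(hm.round(4),round(ang(hd),2),round(np.linalg.norm(hd),4))))
    return res
if __name__=="__main__":
    import sys
    c=cam()
    for f in sys.argv[1:]:
        im=cv2.imread(f); print(f)
        for r in keepers(c,im): print(r)
E
python3 keep.py pics/top0.png pics/top10.png pics/top12.png
```

```text
pics/top0.png
{'grip': array([0.432, 0.426]), 'rect': (array([0.4094, 0.4655]), 298.7, 210.7, np.float32(30.36)), 'holes': (array([nan, nan]), np.float64(nan), np.float64(nan))}
{'grip': array([0.4405, 0.2028]), 'rect': (array([0.4414, 0.2048]), 25.0, 211.3, np.float32(-83.96)), 'holes': (array([0.4412, 0.202 ]), np.float64(-83.81), np.float64(0.1925))}
pics/top10.png
{'grip': array([0.4405, 0.2028]), 'rect': (array([0.4419, 0.1998]), 25.0, 195.2, np.float32(-83.96)), 'holes': (array([0.4414, 0.2016]), np.float64(-83.74), np.float64(0.1933))}
{'grip': array([0.4226, 0.3765]), 'rect': (array([0.4233, 0.373 ]), 216.7, 28.2, np.float32(2.83)), 'holes': (array([0.4231, 0.3738]), np.float64(3.15), np.float64(0.1914))}
pics/top12.png
{'grip': array([0.4226, 0.3765]), 'rect': (array([0.3776, 0.3995]), 245.8, 215.3, np.float32(31.95)), 'holes': (array([nan, nan]), np.float64(nan), np.float64(nan))}keep.py:29: RuntimeWarning: invalid value encountered in scalar divide
  H.append(plane(c,[x0+(inner*xx).sum()/inner.sum(),y0+(inner*yy).sum()/inner.sum()],.004+zo)[0][:2])
```

```bash
python3 go.py .4413 .2018 .06 6.2
```

```text
t 32.9 pos [0.6011 0.1355 0.1679] yawY -86.20 gap 0.0376 F [ 0.3 -1.  -0.1] q [0.16 0.48 1.36 0.   1.3  1.67]
d(cm) [10.83 -7.67 15.48] rot [-1.6127  0.002   0.0017]
```

Emit:
{"fn": "jog_arm", "kwargs": {"targets": [{"dx":0,"dy":-1,"dz":2,"ax":-0.14,"ay":0,"az":0,"claw":0.4},{"dx":0,"dy":-2,"dz":4,"ax":-0.28,"ay":0,"az":0,"claw":0.4},{"dx":0,"dy":-3,"dz":6,"ax":-0.42,"ay":0,"az":0,"claw":0.4},{"dx":0,"dy":-4,"dz":8,"ax":-0.56,"ay":0,"az":0,"claw":0.4},{"dx":0,"dy":-5,"dz":10,"ax":-0.7,"ay":0,"az":0,"claw":0.4},{"dx":0,"dy":-6,"dz":12,"ax":-0.84,"ay":0,"az":0,"claw":0.4},{"dx":0,"dy":-7,"dz":14,"ax":-0.98,"ay":0,"az":0,"claw":0.4},{"dx":0,"dy":-7.7,"dz":15.4,"ax":-1.12,"ay":0,"az":0,"claw":0.4},{"dx":0,"dy":-7.7,"dz":15.4,"ax":-1.26,"ay":0,"az":0,"claw":0.4},{"dx":0,"dy":-7.7,"dz":15.4,"ax":-1.4,"ay":0,"az":0,"claw":0.4},{"dx":0,"dy":-7.7,"dz":15.4,"ax":-1.54,"ay":0,"az":0,"claw":0.4},{"dx":0,"dy":-7.7,"dz":15.4,"ax":-1.613,"ay":0,"az":0,"claw":0.4},{"dx":0,"dy":-7.7,"dz":15.4,"ax":-1.613,"ay":0,"az":0,"claw":0.4},{"dx":5,"dy":-7.7,"dz":15.4,"ax":-1.613,"ay":0,"az":0,"claw":0.4},{"dx":10.8,"dy":-7.7,"dz":15.4,"ax":-1.613,"ay":0,"az":0,"claw":0.4},{"dx":10.8,"dy":-7.7,"dz":15.4,"ax":-1.613,"ay":0,"az":0,"claw":0.4},{"dx":10.8,"dy":-7.7,"dz":15.4,"ax":-1.613,"ay":0,"az":0,"claw":0.4},{"dx":10.8,"dy":-7.7,"dz":15.4,"ax":-1.613,"ay":0,"az":0,"claw":0.4}]}}

```text
time: 34.7
position: [0.4439, 0.2026, 0.0633]
tcp_rot: [[0.002, 0.994, 0.107], [0.001, 0.107, -0.994], [-1.0, 0.002, -0.001]]
force: [0.1, 0.3, -0.6]
finger_gap: 0.0379
```

```bash
python3 go.py .4413 .2018 .012 6.2; python3 - <<'E'
from m import *
for n in("scene","top"):
    c=cam(n); cv2.imwrite(f"pics/{n}13.png",c["image"])
    if n=="scene": cv2.imwrite("pics/s13z.png",cv2.resize(c["image"][110:260,120:340],None,fx=3.6,fy=3.6))
E
```

```text
t 34.7 pos [0.4439 0.2026 0.0633] yawY 6.17 gap 0.0379 F [ 0.1  0.3 -0.6] q [0.35 0.34 1.84 0.   0.97 0.25]
d(cm) [ 5.13 -0.28  0.06] rot [-0.0005 -0.0006 -0.0021]
```

View pics/s13z.png

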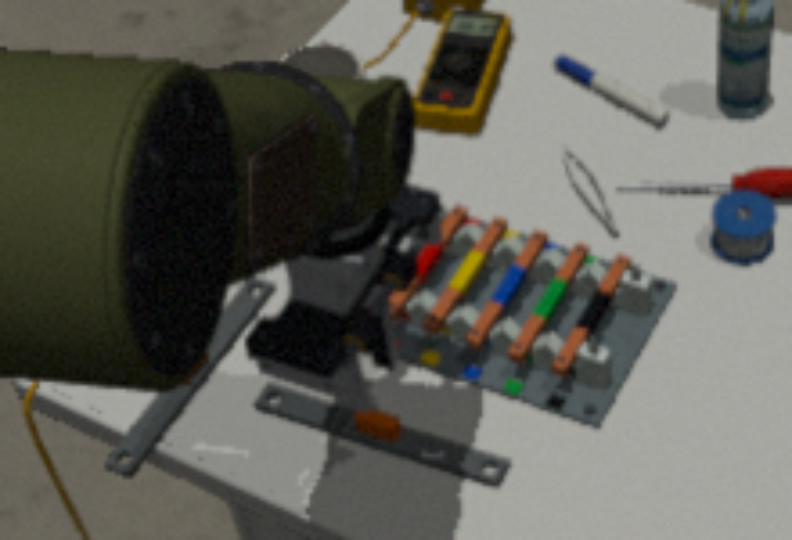

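View pics/top13.png

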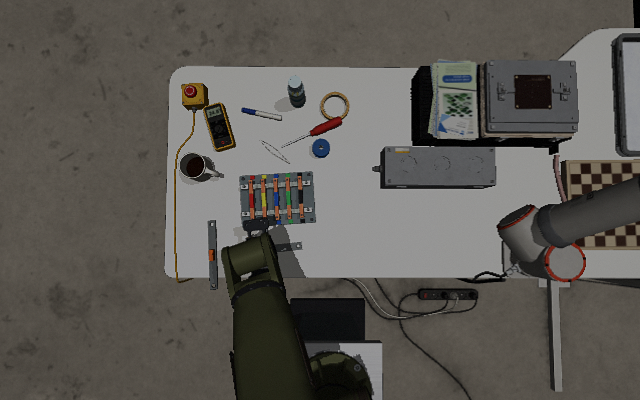

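Emit:
{"fn": "jog_arm", "kwargs": {"targets": [{"dx":2,"dy":-0.25,"dz":0.05,"ax":0,"ay":0,"az":0,"claw":0.4},{"dx":4,"dy":-0.25,"dz":0.05,"ax":0,"ay":0,"az":0,"claw":0.4},{"dx":5,"dy":-0.25,"dz":0.05,"ax":0,"ay":0,"az":0,"claw":0.4},{"dx":5,"dy":-0.25,"dz":0.05,"ax":0,"ay":0,"az":0,"claw":0.4},{"dx":5,"dy":-0.25,"dz":0.05,"ax":0,"ay":0,"az":0,"claw":0.4},{"dx":5,"dy":-0.25,"dz":0.05,"ax":0,"ay":0,"az":0,"claw":0.4}]}}

```text
time: 35.4
position: [0.4411, 0.2017, 0.0125]
tcp_rot: [[0.002, 0.994, 0.108], [0.001, 0.108, -0.994], [-1.0, 0.002, -0.0]]
force: [0.1, 1.1, -0.3]
finger_gap: 0.0374
```

```bash
python3 go.py .4413 .2018 .012 6.2;python3 - <<'E'
from m import *
for f in("pics/top13.png","pics/top10.png"):
    c=cam(); c["image"]=cv2.imread(f); F=frame(c); print(len(F[0]),*F[1:6])
E
```

```text
t 35.4 pos [0.4411 0.2017 0.0125] yawY 6.21 gap 0.0374 F [ 0.1  1.1 -0.3] q [0.35 0.42 1.87 0.   0.85 0.24]
d(cm) [ 0.05  0.02 -0.  ] rot [ 0.0002 -0.0004 -0.0016]
2 [0.60026783 0.17325446] 2.8401671746095047 1.0114564666489863 3.6936668620993767 0.1480779427378156
5 [0.59956349 0.17344718] 4.054218461302952 0.9977048609736264 3.8225156858017493 0.1480431971907544
```

Frame estimate is consistent. Grip the keeper and lift.

Emit:
{"fn": "jog_arm", "kwargs": {"targets": [{"dx":0,"dy":0,"dz":0,"ax":0,"ay":0,"az":0,"claw":0},{"dx":0,"dy":0,"dz":0,"ax":0,"ay":0,"az":0,"claw":0},{"dx":0,"dy":0,"dz":0,"ax":0,"ay":0,"az":0,"claw":0},{"dx":0,"dy":0,"dz":0,"ax":0,"ay":0,"az":0,"claw":0},{"dx":0,"dy":0,"dz":0,"ax":0,"ay":0,"az":0,"claw":0},{"dx":0,"dy":0,"dz":0,"ax":0,"ay":0,"az":0,"claw":0},{"dx":-2,"dy":0,"dz":0,"ax":0,"ay":0,"az":0,"claw":0},{"dx":-5,"dy":0,"dz":0,"ax":0,"ay":0,"az":0,"claw":0},{"dx":-9,"dy":0,"dz":0,"ax":0,"ay":0,"az":0,"claw":0},{"dx":-10.5,"dy":0,"dz":0,"ax":0,"ay":0,"az":0,"claw":0},{"dx":-10.5,"dy":0,"dz":0,"ax":0,"ay":0,"az":0,"claw":0},{"dx":-10.5,"dy":0,"dz":0,"ax":0,"ay":0,"az":0,"claw":0}], "newtons": 40}}

```text
time: 36.7
position: [0.44, 0.2013, 0.1155]
tcp_rot: [[-0.001, 0.994, 0.108], [-0.0, 0.108, -0.994], [-1.0, -0.001, 0.0]]
force: [-0.4, 0.7, -1.9]
finger_gap: 0.0141
```

```bash
python3 go.py .5575 .1705 .115 3.8
```

```text
t 36.7 pos [0.44   0.2013 0.1155] yawY 6.22 gap 0.0141 F [-0.4  0.7 -1.9] q [ 0.35  0.25  1.8  -0.    1.08  0.24]
d(cm) [ 0.04 11.35  4.34] rot [0.0422 0.0003 0.001 ]
```

Emit:
{"fn": "jog_arm", "kwargs": {"targets": [{"dx":0,"dy":3,"dz":1.2,"ax":0.01,"ay":0,"az":0,"claw":0},{"dx":0,"dy":6,"dz":2.4,"ax":0.02,"ay":0,"az":0,"claw":0},{"dx":0,"dy":9,"dz":3.6,"ax":0.03,"ay":0,"az":0,"claw":0},{"dx":0,"dy":11.35,"dz":4.35,"ax":0.042,"ay":0,"az":0,"claw":0},{"dx":0,"dy":11.35,"dz":4.35,"ax":0.042,"ay":0,"az":0,"claw":0},{"dx":0,"dy":11.35,"dz":4.35,"ax":0.042,"ay":0,"az":0,"claw":0},{"dx":1,"dy":11.35,"dz":4.35,"ax":0.042,"ay":0,"az":0,"claw":0},{"dx":2,"dy":11.35,"dz":4.35,"ax":0.042,"ay":0,"az":0,"claw":0},{"dx":3,"dy":11.35,"dz":4.35,"ax":0.042,"ay":0,"az":0,"claw":0},{"dx":3,"dy":11.35,"dz":4.35,"ax":0.042,"ay":0,"az":0,"claw":0},{"dx":3,"dy":11.35,"dz":4.35,"ax":0.042,"ay":0,"az":0,"claw":0},{"dx":3,"dy":11.35,"dz":4.35,"ax":0.042,"ay":0,"az":0,"claw":0}]}}

```text
time: 37.9
position: [0.5582, 0.1706, 0.0868]
tcp_rot: [[0.001, 0.998, 0.067], [0.0, 0.067, -0.998], [-1.0, 0.001, -0.0]]
force: [-1.0, 0.7, -1.7]
finger_gap: 0.0136
```

```bash
python3 go.py .5576 .1705 .0565 3.8;  python3 - <<'E'
from m import *
for n in("scene","top"):
    c=cam(n); cv2.imwrite(f"pics/{n}14.png",c["image"])
    if n=="scene": cv2.imwrite("pics/s14z.png",cv2.resize(c["image"][130:240,180:330],None,fx=5,fy=5))
    else: cv2.imwrite("pics/t14z.png",cv2.resize(c["image"][150:290,160:340],None,fx=4.2,fy=4.2,interpolation=cv2.INTER_CUBIC))
E
```

```text
t 37.9 pos [0.5582 0.1706 0.0868] yawY 3.82 gap 0.0136 F [-1.   0.7 -1.7] q [ 0.23  0.49  1.54 -0.    1.1   0.17]
d(cm) [ 3.03 -0.06  0.01] rot [ 0.0003 -0.0001 -0.0007]
```

View pics/s14z.png

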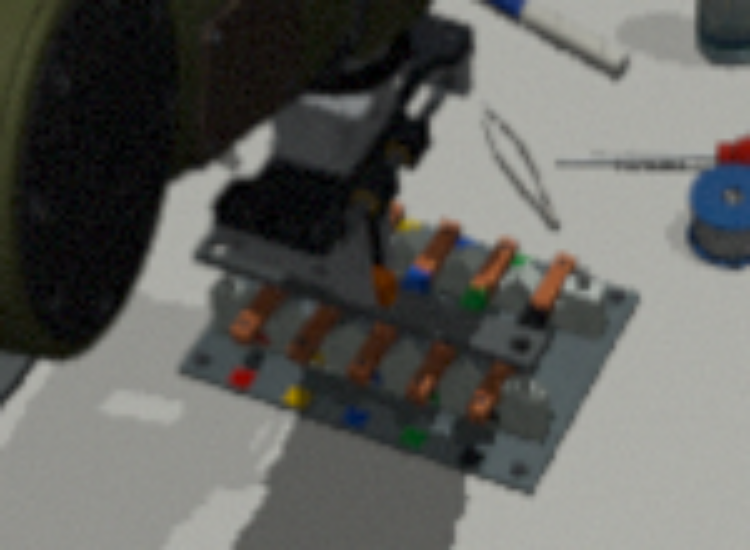

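View pics/t14z.png

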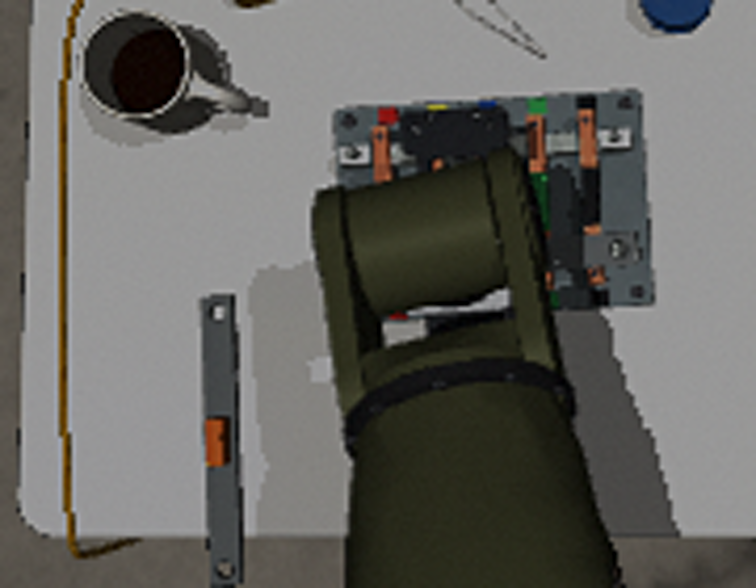

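Emit:
{"fn": "jog_arm", "kwargs": {"targets": [{"dx":0.5,"dy":-0.05,"dz":0,"ax":0,"ay":0,"az":0,"claw":0},{"dx":1,"dy":-0.05,"dz":0,"ax":0,"ay":0,"az":0,"claw":0},{"dx":1.4,"dy":-0.05,"dz":0,"ax":0,"ay":0,"az":0,"claw":0},{"dx":1.8,"dy":-0.05,"dz":0,"ax":0,"ay":0,"az":0,"claw":0},{"dx":2.2,"dy":-0.05,"dz":0,"ax":0,"ay":0,"az":0,"claw":0},{"dx":2.2,"dy":-0.05,"dz":0,"ax":0,"ay":0,"az":0,"claw":0},{"dx":2.2,"dy":-0.05,"dz":0,"ax":0,"ay":0,"az":0,"claw":0}]}}

```text
time: 38.7
position: [0.5575, 0.1705, 0.0644]
tcp_rot: [[-0.0, 0.998, 0.066], [0.0, 0.066, -0.998], [-1.0, -0.0, -0.0]]
force: [0.6, -0.5, -1.2]
finger_gap: 0.0132
```

```bash
python3 go.py .5576 .1705 .0565 3.8;  python3 - <<'E'
from m import *
c=cam("scene"); cv2.imwrite("pics/s15z.png",cv2.resize(c["image"][130:240,180:330],None,fx=5,fy=5))
c=cam("top"); cv2.imwrite("pics/top15.png",c["image"]);cv2.imwrite("pics/t15z.png",cv2.resize(c["image"][165:235,230:320],None,fx=7,fy=7,interpolation=cv2.INTER_CUBIC))
E
```

```text
t 38.7 pos [0.5575 0.1705 0.0644] yawY 3.81 gap 0.0132 F [ 0.6 -0.5 -1.2] q [0.23 0.52 1.56 0.   1.06 0.17]
d(cm) [0.79 0.01 0.  ] rot [ 0.0002 -0.      0.    ]
```

View pics/s15z.png

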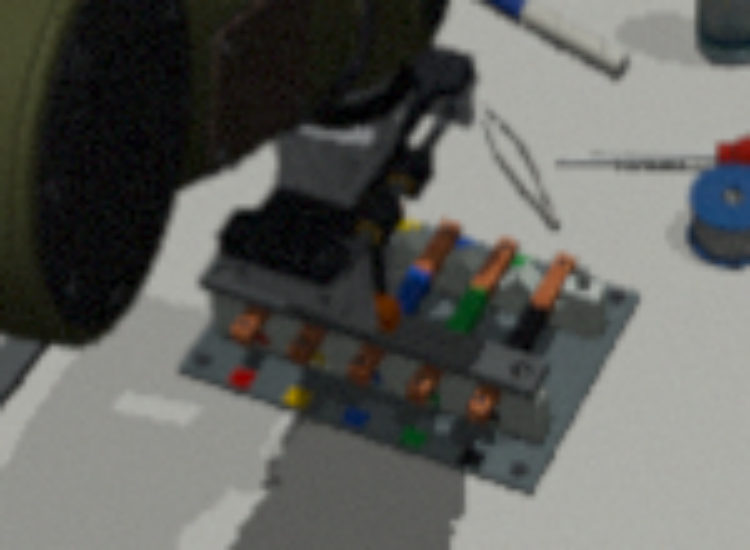

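View pics/t15z.png

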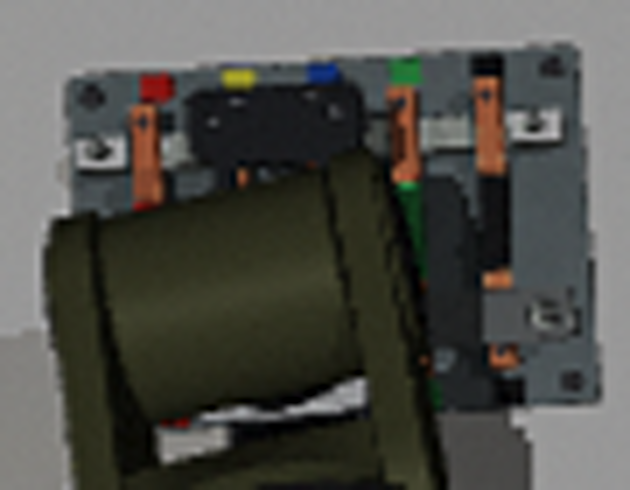

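Emit:
{"fn": "jog_arm", "kwargs": {"targets": [{"dx":0.3,"dy":0,"dz":0,"ax":0,"ay":0,"az":0,"claw":0},{"dx":0.5,"dy":0,"dz":0,"ax":0,"ay":0,"az":0,"claw":0},{"dx":0.7,"dy":0,"dz":0,"ax":0,"ay":0,"az":0,"claw":0},{"dx":0.75,"dy":0,"dz":0,"ax":0,"ay":0,"az":0,"claw":0},{"dx":0.75,"dy":0,"dz":0,"ax":0,"ay":0,"az":0,"claw":0},{"dx":0.75,"dy":0,"dz":0,"ax":0,"ay":0,"az":0,"claw":0}]}}

```text
time: 39.4
position: [0.5575, 0.1705, 0.057]
tcp_rot: [[0.0, 0.998, 0.066], [0.0, 0.066, -0.998], [-1.0, 0.0, -0.0]]
force: [-0.2, 0.1, -1.4]
finger_gap: 0.0137
```

Free of contact force, just above the post tops; release and rise.

Emit:
{"fn": "jog_arm", "kwargs": {"targets": [{"dx":0.05,"dy":0,"dz":0,"ax":0,"ay":0,"az":0,"claw":0.35},{"dx":0.05,"dy":0,"dz":0,"ax":0,"ay":0,"az":0,"claw":0.35},{"dx":0.05,"dy":0,"dz":0,"ax":0,"ay":0,"az":0,"claw":0.35},{"dx":0.05,"dy":0,"dz":0,"ax":0,"ay":0,"az":0,"claw":0.35},{"dx":-2,"dy":0,"dz":0,"ax":0,"ay":0,"az":0,"claw":0.35},{"dx":-5,"dy":0,"dz":0,"ax":0,"ay":0,"az":0,"claw":0.35},{"dx":-10,"dy":0,"dz":0,"ax":0,"ay":0,"az":0,"claw":0.4},{"dx":-10,"dy":0,"dz":0,"ax":0,"ay":0,"az":0,"claw":0.4},{"dx":-10,"dy":0,"dz":0,"ax":0,"ay":0,"az":0,"claw":0.4}]}}

```text
time: 40.3
position: [0.5578, 0.1706, 0.1578]
tcp_rot: [[0.002, 0.998, 0.066], [0.001, 0.066, -0.998], [-1.0, 0.002, -0.0]]
force: [-0.0, -0.5, -0.8]
finger_gap: 0.0377
```

```bash
python3 keep.py pics/top15.png; python3 go.py .4231 .3740 .06 93.1 .4231 .3740 .06 -86.9;  python3 - <<'E'
from m import *
c=cam("scene"); cv2.imwrite("pics/s16z.png",cv2.resize(c["image"][130:240,120:330],None,fx=3.8,fy=3.8))
E
```

```text
pics/top15.png
{'grip': array([0.4226, 0.3765]), 'rect': (array([0.3993, 0.344 ]), 217.0, 295.3, np.float32(-32.63)), 'holes': (array([nan, nan]), np.float64(nan), np.float64(nan))}
t 40.4 pos [0.5572 0.1704 0.1565] yawY 3.81 gap 0.0376 F [-0.1  0.4  0.5] q [ 0.23  0.41  1.48 -0.    1.24  0.17]
d(cm) [  9.65 -12.03 -21.21] rot [-1.5584e+00 -2.0000e-04  4.0000e-04]
d(cm) [  9.65 -12.03 -21.21] rot [1.5832e+00 4.0000e-04 2.0000e-04]keep.py:29: RuntimeWarning: invalid value encountered in scalar divide
  H.append(plane(c,[x0+(inner*xx).sum()/inner.sum(),y0+(inner*yy).sum()/inner.sum()],.004+zo)[0][:2])
```

View pics/s16z.png

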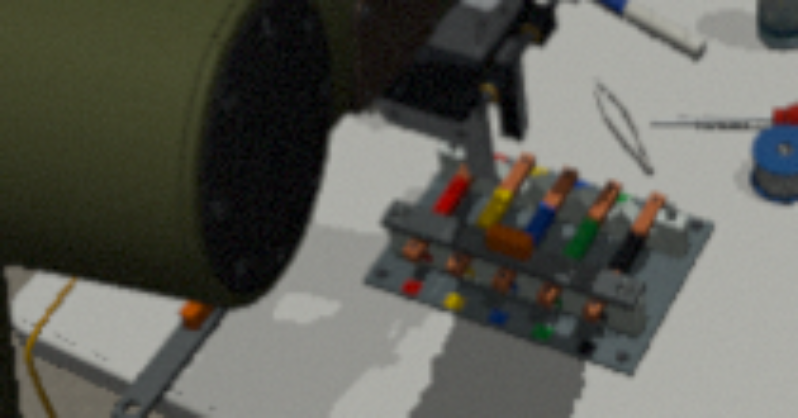

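Emit:
{"fn": "jog_arm", "kwargs": {"targets": [{"dx":0,"dy":-1,"dz":-2,"ax":-0.14,"ay":0,"az":0,"claw":0.4},{"dx":0,"dy":-2,"dz":-4,"ax":-0.28,"ay":0,"az":0,"claw":0.4},{"dx":0,"dy":-3.5,"dz":-6,"ax":-0.42,"ay":0,"az":0,"claw":0.4},{"dx":0,"dy":-5,"dz":-8.5,"ax":-0.56,"ay":0,"az":0,"claw":0.4},{"dx":0,"dy":-6.5,"dz":-11,"ax":-0.7,"ay":0,"az":0,"claw":0.4},{"dx":0,"dy":-8,"dz":-13.5,"ax":-0.84,"ay":0,"az":0,"claw":0.4},{"dx":0,"dy":-9.5,"dz":-16,"ax":-0.98,"ay":0,"az":0,"claw":0.4},{"dx":0,"dy":-11,"dz":-18.5,"ax":-1.12,"ay":0,"az":0,"claw":0.4},{"dx":0,"dy":-12,"dz":-21,"ax":-1.26,"ay":0,"az":0,"claw":0.4},{"dx":0,"dy":-12,"dz":-21.2,"ax":-1.4,"ay":0,"az":0,"claw":0.4},{"dx":0,"dy":-12,"dz":-21.2,"ax":-1.54,"ay":0,"az":0,"claw":0.4},{"dx":0,"dy":-12,"dz":-21.2,"ax":-1.558,"ay":0,"az":0,"claw":0.4},{"dx":0,"dy":-12,"dz":-21.2,"ax":-1.558,"ay":0,"az":0,"claw":0.4},{"dx":5,"dy":-12,"dz":-21.2,"ax":-1.558,"ay":0,"az":0,"claw":0.4},{"dx":9.6,"dy":-12,"dz":-21.2,"ax":-1.558,"ay":0,"az":0,"claw":0.4},{"dx":9.6,"dy":-12,"dz":-21.2,"ax":-1.558,"ay":0,"az":0,"claw":0.4},{"dx":9.6,"dy":-12,"dz":-21.2,"ax":-1.558,"ay":0,"az":0,"claw":0.4},{"dx":9.6,"dy":-12,"dz":-21.2,"ax":-1.558,"ay":0,"az":0,"claw":0.4}]}}

```text
time: 42.2
position: [0.4247, 0.3748, 0.0635]
tcp_rot: [[0.003, -0.052, 0.999], [0.002, 0.999, 0.052], [-1.0, 0.002, 0.003]]
force: [0.4, 0.6, 0.1]
finger_gap: 0.0376
```

```bash
python3 go.py .4231 .3740 .012 93.1;  python3 - <<'E'
from m import *
c=cam("scene"); cv2.imwrite("pics/scene17.png",c["image"])
c=cam("top"); cv2.imwrite("pics/top17.png",c["image"]);cv2.imwrite("pics/t17z.png",cv2.resize(c["image"][150:290,160:340],None,fx=4.2,fy=4.2,interpolation=cv2.INTER_CUBIC))
F=frame(c); print(len(F[0]),*F[1:6])
E
```

```text
t 42.2 pos [0.4247 0.3748 0.0635] yawY 93.01 gap 0.0376 F [0.4 0.6 0.1] q [ 0.66  0.49  1.61  0.    1.04 -0.96]
d(cm) [ 5.15 -0.08 -0.18] rot [-0.0016  0.0027 -0.0019]
5 [0.59964924 0.17344795] 4.118889823159492 0.9977752137603128 3.818686753935351 0.14821438537680104
```

View pics/t17z.png

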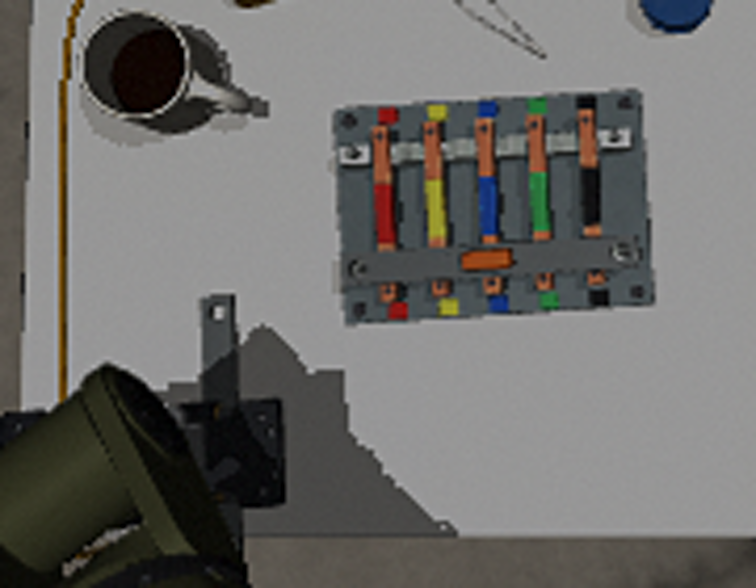

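View pics/scene17.png

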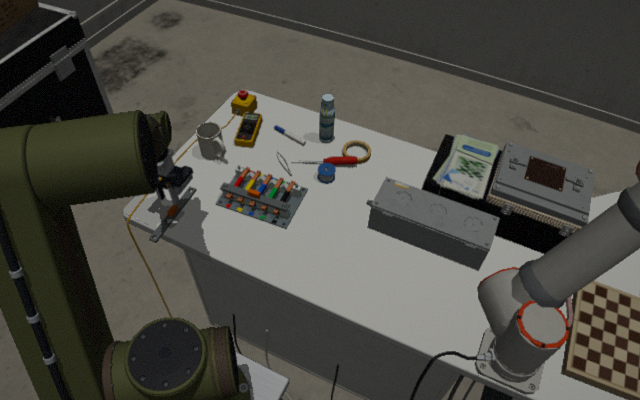

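Emit:
{"fn": "jog_arm", "kwargs": {"targets": [{"dx":2,"dy":0,"dz":-0.15,"ax":0,"ay":0,"az":0,"claw":0.4},{"dx":4,"dy":0,"dz":-0.15,"ax":0,"ay":0,"az":0,"claw":0.4},{"dx":5,"dy":0,"dz":-0.15,"ax":0,"ay":0,"az":0,"claw":0.4},{"dx":5,"dy":0,"dz":-0.15,"ax":0,"ay":0,"az":0,"claw":0.4},{"dx":5,"dy":0,"dz":-0.15,"ax":0,"ay":0,"az":0,"claw":0.4},{"dx":5,"dy":0,"dz":-0.15,"ax":0,"ay":0,"az":0,"claw":0.4}]}}

```text
time: 42.9
position: [0.4227, 0.3744, 0.0121]
tcp_rot: [[0.001, -0.054, 0.999], [0.001, 0.999, 0.054], [-1.0, 0.001, 0.001]]
force: [-0.5, -0.5, 0.4]
finger_gap: 0.0373
```

```bash
python3 go.py .4231 .3740 .012 93.1
```

```text
t 42.9 pos [0.4227 0.3744 0.0121] yawY 93.07 gap 0.0373 F [-0.5 -0.5  0.4] q [ 0.66  0.56  1.64  0.    0.94 -0.96]
d(cm) [ 0.01 -0.04  0.04] rot [-0.0005  0.0014 -0.001 ]
```

Emit:
{"fn": "jog_arm", "kwargs": {"targets": [{"dx":0,"dy":0,"dz":0,"ax":0,"ay":0,"az":0,"claw":0},{"dx":0,"dy":0,"dz":0,"ax":0,"ay":0,"az":0,"claw":0},{"dx":0,"dy":0,"dz":0,"ax":0,"ay":0,"az":0,"claw":0},{"dx":0,"dy":0,"dz":0,"ax":0,"ay":0,"az":0,"claw":0},{"dx":0,"dy":0,"dz":0,"ax":0,"ay":0,"az":0,"claw":0},{"dx":0,"dy":0,"dz":0,"ax":0,"ay":0,"az":0,"claw":0},{"dx":-2,"dy":0,"dz":0,"ax":0,"ay":0,"az":0,"claw":0},{"dx":-5,"dy":0,"dz":0,"ax":0,"ay":0,"az":0,"claw":0},{"dx":-9,"dy":0,"dz":0,"ax":0,"ay":0,"az":0,"claw":0},{"dx":-13,"dy":0,"dz":0,"ax":0,"ay":0,"az":0,"claw":0},{"dx":-15,"dy":0,"dz":0,"ax":0,"ay":0,"az":0,"claw":0},{"dx":-15,"dy":0,"dz":0,"ax":0,"ay":0,"az":0,"claw":0},{"dx":-15,"dy":0,"dz":0,"ax":0,"ay":0,"az":0,"claw":0}], "newtons": 40}}

```text
time: 44.2
position: [0.4218, 0.3737, 0.1597]
tcp_rot: [[-0.001, -0.054, 0.999], [-0.001, 0.999, 0.054], [-1.0, -0.001, -0.001]]
force: [-0.1, -0.3, -1.6]
finger_gap: 0.0139
```

```bash
python3 go.py .6415 .1762 .16 3.8
```

```text
t 44.2 pos [0.4218 0.3737 0.1597] yawY 93.08 gap 0.0139 F [-0.1 -0.3 -1.6] q [ 0.66  0.37  1.54  0.    1.24 -0.96]
d(cm) [ -0.03 -20.9   20.88] rot [ 1.5582e+00 -3.0000e-04  1.4000e-03]
```

Emit:
{"fn": "jog_arm", "kwargs": {"targets": [{"dx":0,"dy":-2,"dz":1,"ax":0.1,"ay":0,"az":0,"claw":0},{"dx":0,"dy":-4,"dz":2,"ax":0.2,"ay":0,"az":0,"claw":0},{"dx":0,"dy":-6,"dz":3,"ax":0.3,"ay":0,"az":0,"claw":0},{"dx":0,"dy":-8,"dz":4,"ax":0.4,"ay":0,"az":0,"claw":0},{"dx":0,"dy":-10,"dz":5,"ax":0.5,"ay":0,"az":0,"claw":0},{"dx":0,"dy":-12,"dz":6,"ax":0.6,"ay":0,"az":0,"claw":0},{"dx":0,"dy":-14,"dz":7.5,"ax":0.7,"ay":0,"az":0,"claw":0},{"dx":0,"dy":-16,"dz":9,"ax":0.8,"ay":0,"az":0,"claw":0},{"dx":0,"dy":-18,"dz":10.5,"ax":0.9,"ay":0,"az":0,"claw":0},{"dx":0,"dy":-19.5,"dz":12,"ax":1.0,"ay":0,"az":0,"claw":0},{"dx":0,"dy":-20.9,"dz":13.5,"ax":1.1,"ay":0,"az":0,"claw":0},{"dx":0,"dy":-20.9,"dz":15,"ax":1.2,"ay":0,"az":0,"claw":0},{"dx":0,"dy":-20.9,"dz":16.5,"ax":1.3,"ay":0,"az":0,"claw":0},{"dx":0,"dy":-20.9,"dz":18,"ax":1.4,"ay":0,"az":0,"claw":0},{"dx":0,"dy":-20.9,"dz":19.5,"ax":1.5,"ay":0,"az":0,"claw":0},{"dx":0,"dy":-20.9,"dz":20.9,"ax":1.558,"ay":0,"az":0,"claw":0},{"dx":0,"dy":-20.9,"dz":20.9,"ax":1.558,"ay":0,"az":0,"claw":0},{"dx":0,"dy":-20.9,"dz":20.9,"ax":1.558,"ay":0,"az":0,"claw":0},{"dx":0,"dy":-20.9,"dz":20.9,"ax":1.558,"ay":0,"az":0,"claw":0},{"dx":0,"dy":-20.9,"dz":20.9,"ax":1.558,"ay":0,"az":0,"claw":0}]}}

```text
time: 46.2
position: [0.6416, 0.1765, 0.1608]
tcp_rot: [[-0.0, 0.998, 0.068], [-0.0, 0.068, -0.998], [-1.0, -0.0, 0.0]]
force: [-0.1, -0.1, -2.0]
finger_gap: 0.0135
```

```bash
python3 go.py .6415 .1762 .087 3.8;  python3 - <<'E'
from m import *
c=cam("scene"); cv2.imwrite("pics/s18z.png",cv2.resize(c["image"][100:240,150:330],None,fx=4.2,fy=4.2))
c=cam("top"); cv2.imwrite("pics/top18.png",c["image"]);cv2.imwrite("pics/t18z.png",cv2.resize(c["image"][150:290,160:340],None,fx=4.2,fy=4.2,interpolation=cv2.INTER_CUBIC))
E
```

```text
t 46.2 pos [0.6416 0.1765 0.1608] yawY 3.87 gap 0.0135 F [-0.1 -0.1 -2. ] q [0.21 0.6  1.2  0.   1.34 0.15]
d(cm) [ 7.38 -0.01  0.03] rot [0.0013 0.     0.0003]
```

View pics/s18z.png

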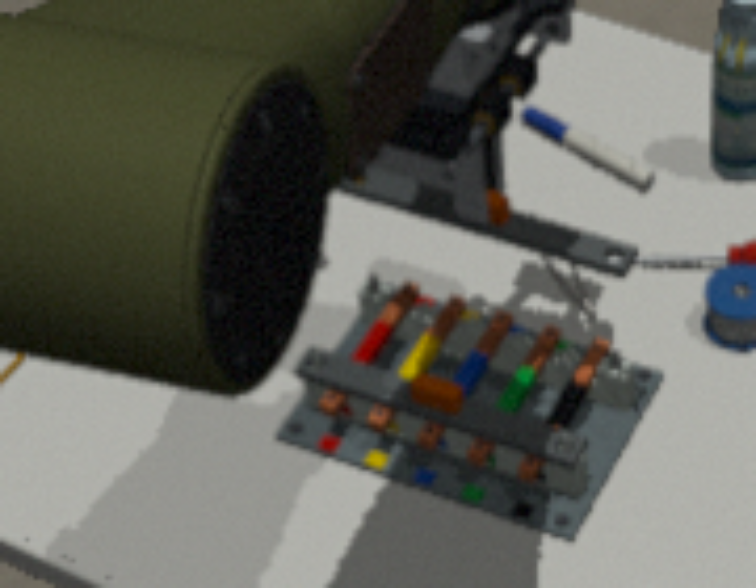

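View pics/t18z.png

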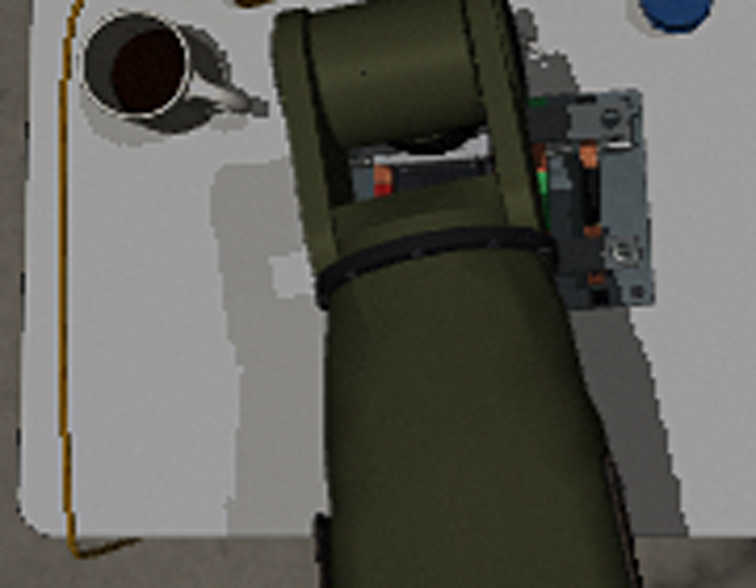

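Keeper held level above the far comb; clear of mug and reel. Lower to just over the pins.

Emit:
{"fn": "jog_arm", "kwargs": {"targets": [{"dx":2,"dy":0,"dz":0,"ax":0,"ay":0,"az":0,"claw":0},{"dx":4,"dy":0,"dz":0,"ax":0,"ay":0,"az":0,"claw":0},{"dx":6,"dy":0,"dz":0,"ax":0,"ay":0,"az":0,"claw":0},{"dx":7.4,"dy":0,"dz":0,"ax":0,"ay":0,"az":0,"claw":0},{"dx":7.4,"dy":0,"dz":0,"ax":0,"ay":0,"az":0,"claw":0},{"dx":7.4,"dy":0,"dz":0,"ax":0,"ay":0,"az":0,"claw":0},{"dx":7.4,"dy":0,"dz":0,"ax":0,"ay":0,"az":0,"claw":0}]}}

```text
time: 47.0
position: [0.6426, 0.1766, 0.0883]
tcp_rot: [[0.002, 0.998, 0.067], [0.0, 0.067, -0.998], [-1.0, 0.002, -0.0]]
force: [-0.3, -0.8, -1.7]
finger_gap: 0.0137
```

```bash
python3 go.py .6415 .1762 .0565 3.8;  python3 - <<'E'
from m import *
c=cam("top"); cv2.imwrite("pics/top19.png",c["image"]);cv2.imwrite("pics/t19z.png",cv2.resize(c["image"][165:235,230:320],None,fx=7,fy=7,interpolation=cv2.INTER_CUBIC))
E
```

```text
t 47.0 pos [0.6426 0.1766 0.0883] yawY 3.82 gap 0.0137 F [-0.3 -0.8 -1.7] q [0.21 0.66 1.27 0.   1.21 0.15]
d(cm) [ 3.18 -0.12  0.04] rot [ 0.0003 -0.0003 -0.0018]
```

View pics/t19z.png

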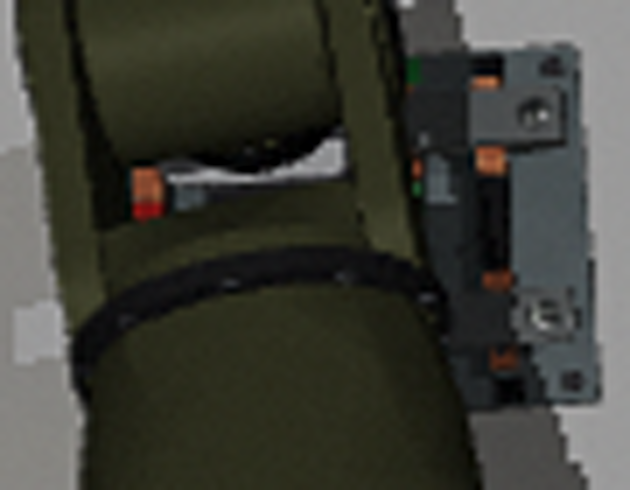

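Emit:
{"fn": "jog_arm", "kwargs": {"targets": [{"dx":0.6,"dy":-0.05,"dz":0,"ax":0,"ay":0,"az":0,"claw":0},{"dx":1.2,"dy":-0.05,"dz":0,"ax":0,"ay":0,"az":0,"claw":0},{"dx":1.7,"dy":-0.05,"dz":0,"ax":0,"ay":0,"az":0,"claw":0},{"dx":2.2,"dy":-0.05,"dz":0,"ax":0,"ay":0,"az":0,"claw":0},{"dx":2.4,"dy":-0.05,"dz":0,"ax":0,"ay":0,"az":0,"claw":0},{"dx":2.4,"dy":-0.05,"dz":0,"ax":0,"ay":0,"az":0,"claw":0},{"dx":2.4,"dy":-0.05,"dz":0,"ax":0,"ay":0,"az":0,"claw":0}]}}

```text
time: 47.75
position: [0.6417, 0.1765, 0.0631]
tcp_rot: [[0.0, 0.998, 0.066], [0.0, 0.066, -0.998], [-1.0, 0.0, -0.0]]
force: [-0.2, -0.3, -1.6]
finger_gap: 0.0137
```

```bash
python3 go.py .6415 .1762 .0565 3.8;  python3 - <<'E'
from m import *
c=cam("scene"); cv2.imwrite("pics/s20z.png",cv2.resize(c["image"][130:240,180:330],None,fx=5,fy=5))
E
```

```text
t 47.8 pos [0.6417 0.1765 0.0631] yawY 3.81 gap 0.0137 F [-0.2 -0.3 -1.6] q [0.21 0.69 1.29 0.   1.16 0.15]
d(cm) [ 0.66 -0.02  0.03] rot [ 0.0002 -0.0001 -0.0002]
```

View pics/s20z.png

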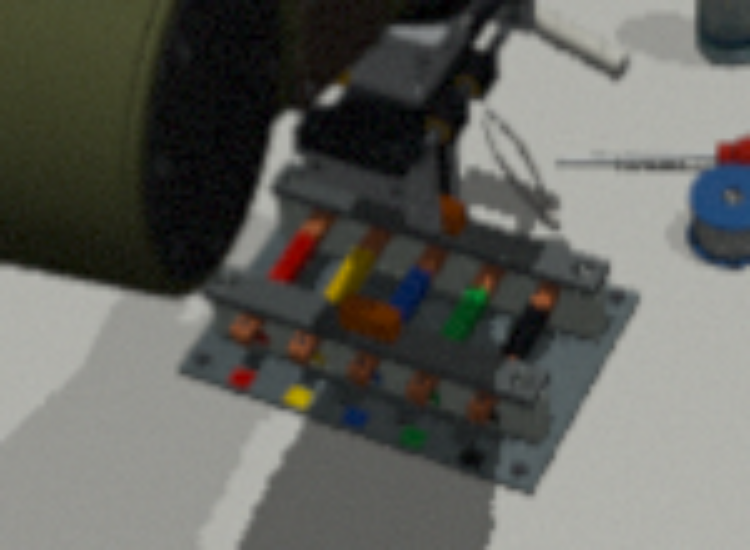

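No force, pins are in the holes. Final lowering, release, rise.

Emit:
{"fn": "jog_arm", "kwargs": {"targets": [{"dx":0.3,"dy":0,"dz":0,"ax":0,"ay":0,"az":0,"claw":0},{"dx":0.5,"dy":0,"dz":0,"ax":0,"ay":0,"az":0,"claw":0},{"dx":0.6,"dy":0,"dz":0,"ax":0,"ay":0,"az":0,"claw":0},{"dx":0.65,"dy":0,"dz":0,"ax":0,"ay":0,"az":0,"claw":0},{"dx":0.65,"dy":0,"dz":0,"ax":0,"ay":0,"az":0,"claw":0},{"dx":0.65,"dy":0,"dz":0,"ax":0,"ay":0,"az":0,"claw":0.35},{"dx":0.65,"dy":0,"dz":0,"ax":0,"ay":0,"az":0,"claw":0.35},{"dx":0.65,"dy":0,"dz":0,"ax":0,"ay":0,"az":0,"claw":0.35},{"dx":0.65,"dy":0,"dz":0,"ax":0,"ay":0,"az":0,"claw":0.35},{"dx":-1,"dy":0,"dz":0,"ax":0,"ay":0,"az":0,"claw":0.35},{"dx":-5,"dy":0,"dz":0,"ax":0,"ay":0,"az":0,"claw":0.35},{"dx":-10,"dy":0,"dz":0,"ax":0,"ay":0,"az":0,"claw":0.35},{"dx":-12,"dy":0,"dz":0,"ax":0,"ay":0,"az":0,"claw":0.35},{"dx":-12,"dy":0,"dz":0,"ax":0,"ay":0,"az":0,"claw":0.35}]}}

```text
time: 49.2
position: [0.6428, 0.1767, 0.1884]
tcp_rot: [[0.007, 0.998, 0.066], [0.002, 0.066, -0.998], [-1.0, 0.007, -0.001]]
force: [-0.6, -0.6, 0.2]
finger_gap: 0.0327
```

```bash
python3 go.py .40 -.10 .2 3.8
```

```text
t 49.2 pos [0.6428 0.1767 0.1884] yawY 3.81 gap 0.0327 F [-0.6 -0.6  0.2] q [ 0.21  0.57  1.17 -0.    1.39  0.15]
d(cm) [ -1.38 -26.06  26.  ] rot [ 0.0002 -0.0011 -0.0073]
```

Move the arm out of view for a final check.

Emit:
{"fn": "jog_arm", "kwargs": {"targets": [{"dx":-1.5,"dy":-5,"dz":5,"ax":0,"ay":0,"az":0,"claw":0.35},{"dx":-1.5,"dy":-9,"dz":9,"ax":0,"ay":0,"az":0,"claw":0.35},{"dx":-1.5,"dy":-13,"dz":13,"ax":0,"ay":0,"az":0,"claw":0.35},{"dx":-1.5,"dy":-17,"dz":17,"ax":0,"ay":0,"az":0,"claw":0.35},{"dx":-1.5,"dy":-21,"dz":21,"ax":0,"ay":0,"az":0,"claw":0.35},{"dx":-1.5,"dy":-25,"dz":25,"ax":0,"ay":0,"az":0,"claw":0.35},{"dx":-1.5,"dy":-26,"dz":26,"ax":0,"ay":0,"az":0,"claw":0.35},{"dx":-1.5,"dy":-26,"dz":26,"ax":0,"ay":0,"az":0,"claw":0.35},{"dx":-1.5,"dy":-26,"dz":26,"ax":0,"ay":0,"az":0,"claw":0.35},{"dx":-1.5,"dy":-26,"dz":26,"ax":0,"ay":0,"az":0,"claw":0.35}]}}

```text
time: 50.2
position: [0.3995, -0.1002, 0.1979]
tcp_rot: [[-0.0, 0.998, 0.066], [0.0, 0.066, -0.998], [-1.0, -0.0, -0.0]]
force: [0.2, -0.0, -0.5]
finger_gap: 0.0327
```

```bash
python3 go.py; python3 - <<'E'
from m import *
c=cam("scene"); cv2.imwrite("pics/s21z.png",cv2.resize(c["image"][110:240,180:345],None,fx=4.6,fy=4.6,interpolation=cv2.INTER_CUBIC))
c=cam("top"); cv2.imwrite("pics/top21.png",c["image"]);cv2.imwrite("pics/t21z.png",cv2.resize(c["image"][165:235,230:320],None,fx=8,fy=8,interpolation=cv2.INTER_CUBIC))
F=frame(c); print(len(F[0]),*F[1:6])
O=np.array([.5996,.1734]); A=np.radians(3.9); ex=np.array([np.cos(A),np.sin(A)]); ey=np.array([-np.sin(A),np.cos(A)])
m=masks(c["image"])
for n in COL:
    for ce,a,_ in comps(m[n],12,90):
        p=plane(c,ce,.040)[0][:2]-O
        x,y=p@ex,p@ey
        if abs(x)<.04 and abs(y)<.11: print(n,a,"x %.4f y-err %.4f"%(x,y-YS[n]))
for ce,a,_ in comps(m["orange"]|m["red"],25,90):
    p=plane(c,ce,.070)[0][:2]-O; x,y=p@ex,p@ey
    if abs(x)<.06 and abs(y)<.03: print("grip",a,"x %.4f y %.4f"%(x,y))
# heights from depth
o,d=ray(c,np.c_[np.tile(np.arange(640),400),np.repeat(np.arange(400),640)])
X=(o+c["range_z"].ravel()[:,None]*d)
L=np.c_[(X[:,:2]-O)@ex,(X[:,:2]-O)@ey,X[:,2]]
for s in(-.042,.042):
    print("strip z along y",[(y0,np.round(np.median(L[(abs(L[:,0]-s)<.008)&(abs(L[:,1]-y0)<.008),2]),4)) for y0 in(-.085,-.06,-.04,0,.04,.06,.085)])
for n in COL:
    q=L[(abs(L[:,0])<.018)&(abs(L[:,1]-YS[n])<.004),2]; print(n,"top z",np.median(q).round(4))
E
```

```text
t 50.2 pos [ 0.3995 -0.1002  0.1979] yawY 3.76 gap 0.0327 F [ 0.2 -0.  -0.5] q [-0.33 -0.01  1.89  0.    1.26 -0.4 ]
5 [0.599641   0.17346028] 4.16139203264359 0.9971754041186717 3.844209982926349 0.14834136251298605
red 69 x -0.0029 y-err 0.0004
yellow 65 x -0.0014 y-err 0.0004
blue 69 x -0.0020 y-err -0.0002
green 63 x -0.0002 y-err -0.0003
black 12 x 0.0295 y-err 0.0231
black 34 x 0.0240 y-err 0.0863
black 26 x 0.0004 y-err 0.1431
black 63 x 0.0015 y-err 0.0006
grip 49 x 0.0419 y -0.0017
grip 52 x -0.0425 y -0.0000
strip z along y [(-0.085, np.float64(0.0505)), (-0.06, np.float64(0.0518)), (-0.04, np.float64(0.0512)), (0, np.float64(0.071)), (0.04, np.float64(0.0517)), (0.06, np.float64(0.0515)), (0.085, np.float64(0.0517))]
strip z along y [(-0.085, np.float64(0.0519)), (-0.06, np.float64(0.052)), (-0.04, np.float64(0.0514)), (0, np.float64(0.0714)), (0.04, np.float64(0.052)), (0.06, np.float64(0.0515)), (0.085, np.float64(0.0511))]
red top z 0.0385
yellow top z 0.038
blue top z 0.0393
green top z 0.0401
black top z 0.0405
```

View pics/s21z.png

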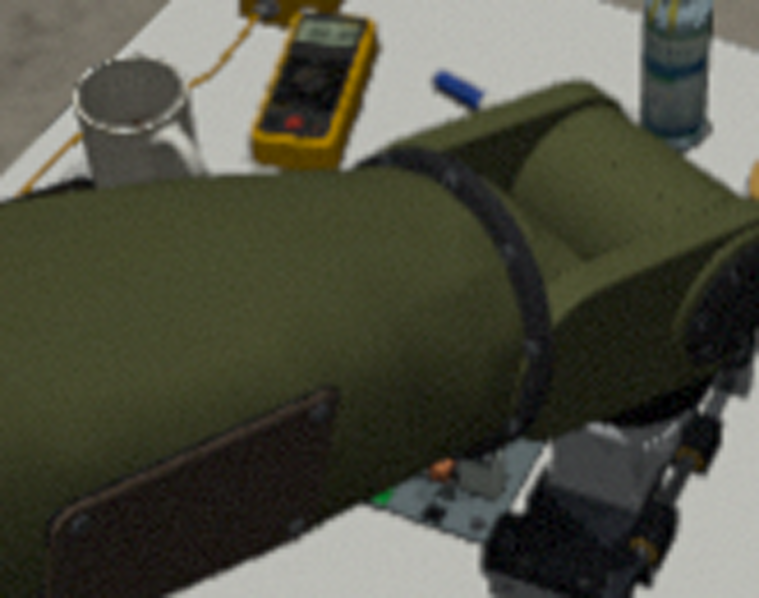

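View pics/t21z.png

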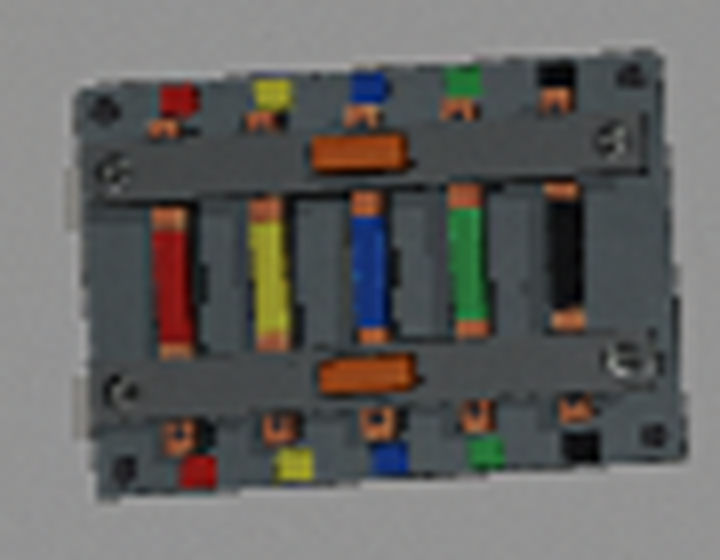

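View pics/top21.png

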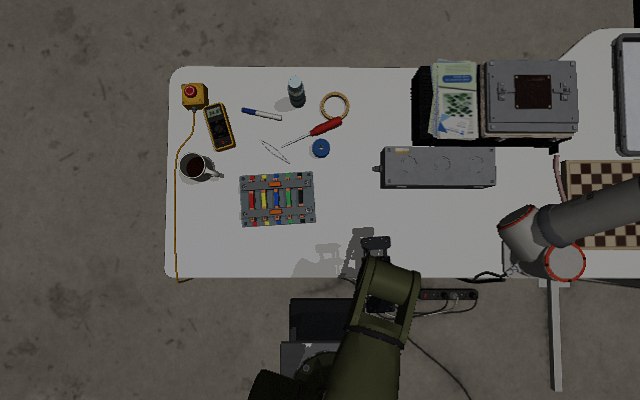

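```bash
python3 -c "
from bench import bot
print(bot.close_job())"
```

```text
the job is handed in; nothing more can be done
None
```

The busbar set is built and handed in. All five busbars are in the slots of their colours, and both keepers are down over the pins on their combs. It took about 50 s of the 210 s allowed. One keeper was knocked aside partway through, so I measured it again before picking it up.

Final checks, made with the arm moved clear:

| Item | Measured | Allowed |
|---|---|---|
| Busbars, lengthwise | within 3 mm of centre | 12 mm |
| Busbars, sideways | within 0.6 mm | 5 mm |
| Busbar sleeve tops | 38–40.5 mm (40.3 mm expected) | ±2.5 mm |
| Keeper grips | within 1.8 mm of their seats | 6 mm |
| Keeper strip tops | 50.5–52 mm along both strips (52 mm expected) | ±2 mm |

- **Busbar heights:** the lowest reading, yellow at 38.0 mm, is about 2.3 mm under the expected height, close to the limit. The depth readings were off by a few mm elsewhere too, up to 5 mm on bare worktop. In the picture yellow looks seated like the others.
- **Mug and reel:** both appear in the same place in the top picture as at the start, and the mug is upright.
- **What I couldn't see:** the arm hid the frame from the scene camera at the end, so the final check rests on the top camera alone. The near keeper was also checked from the scene camera after release. The far one was seen there only while being lowered, with its pins already in the holes.

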